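# Load the comb nest, prove its spring and read the job tag

### The job

Prepare the grinding batch: first set every comb cutter on the bench into the comb nest, fins down between the nest's fins and fully home, and let go. Then pull the nest's spring gauge out until the white band on its bar stands at the mouth of the housing (about 30 mm out, never past 45 mm), hold it there for about two seconds and let it go back home. Last, take the reader from its mat, hold it still and square to the sloping job tag, aimed at its middle from about 8 cm, for about two seconds, and stand it upright back in the square marked on its mat, with the cutters still fully home; do not disturb the other things on the bench.

Things in the scene. Friction and masses are not known exactly. Their poses are not given: they have to be found in the camera images.
- cutter_a: loose steel comb cutter, 0.38 kg (three or four, identical; absent: None). Three fins point down, 5 mm thick (own x), 42 mm long (own y), 26 mm deep, at own x -15, 0, 15 mm; above them a slab 44 x 42 mm, height 26 to 36 mm, and on it a grip rib 14 mm thick (own x), 34 mm long (own y), height 36 to 74 mm. Origin: centre of the underside (fin tips), own z up. Half a turn about z changes nothing.
- cutter_b: loose steel comb cutter, 0.38 kg (three or four, identical; absent: None). Three fins point down, 5 mm thick (own x), 42 mm long (own y), 26 mm deep, at own x -15, 0, 15 mm; above them a slab 44 x 42 mm, height 26 to 36 mm, and on it a grip rib 14 mm thick (own x), 34 mm long (own y), height 36 to 74 mm. Origin: centre of the underside (fin tips), own z up. Half a turn about z changes nothing.
- cutter_c: loose steel comb cutter, 0.38 kg (three or four, identical; absent: None). Three fins point down, 5 mm thick (own x), 42 mm long (own y), 26 mm deep, at own x -15, 0, 15 mm; above them a slab 44 x 42 mm, height 26 to 36 mm, and on it a grip rib 14 mm thick (own x), 34 mm long (own y), height 36 to 74 mm. Origin: centre of the underside (fin tips), own z up. Half a turn about z changes nothing.
- cutter_d: loose steel comb cutter, 0.38 kg (three or four, identical; absent: None). Three fins point down, 5 mm thick (own x), 42 mm long (own y), 26 mm deep, at own x -15, 0, 15 mm; above them a slab 44 x 42 mm, height 26 to 36 mm, and on it a grip rib 14 mm thick (own x), 34 mm long (own y), height 36 to 74 mm. Origin: centre of the underside (fin tips), own z up. Half a turn about z changes nothing.
- nest: fixed comb nest: base plate 64 mm (own x) by 250 mm (own y), 14 mm thick, with four aluminium fins 5 mm thick along own y (-118 to 118 mm) at own x -22.5, -7.5, 7.5, 22.5 mm, height 14 to 38 mm. Its three 10 mm gaps take a cutter's fins with 2.5 mm play each side. Origin: centre, on the bench; own z up. The spring gauge is on the own -y end.
- nest_seat (a point): middle of the nest's floor between the fins, 14 mm above its origin. A cutter fully home rests its fin tips on this floor (origin 14 mm above the nest's), own x of the nest 0 within 6 mm, own y parallel to the nest's, its whole length over the nest's fins. Four fit in a row along own y; any place in the row will do.
- gauge (a joint): pull-out of the nest's spring gauge, m: 0 home, grows as the bar is pulled along the nest's own -y, end of travel 0.055. The spring pulls it home: 5 N at 0, plus 0.25 N per mm. Housing 44 mm wide, top at 50 mm height, mouth at nest own y -182.5 mm. The 18 mm wide bar bears an 8 mm long white band, which stands at the mouth from 0.026 to 0.034.
- gauge_grip (a point): grip point on the gauge's paddle, an upright plate on the bar's end, 12 mm thick along the pull (nest's own y), 44 mm wide (own x), top 90 mm above the bench. The point is mid thickness and width, 74 mm above the bench, and moves with the bar. At home 36 mm of open bar (top at 38 mm height) lies between paddle and housing.
- reader: loose hand-held code reader, 0.18 kg, standing head-down: head 50 x 50 x 32 mm with the window in the middle of its underside; above it a square black stem 26 x 26 mm (sides parallel to own x and y), height 32 to 120 mm. Origin: middle of the window; own z runs up the stem, the reader looks along own -z.
- reader_stem (a point): point on the reader's stem axis, 85 mm above its underside
- rest: fixed flat rubber mat for the reader, 130 x 130 mm, 3 mm thick, with a thin white square outline of 90 x 90 mm in its middle, within which the reader stands. Origin: centre of its underside.
- job_tag: paper job tag with black bars, 56 x 66 mm, on a plate 78 x 86 mm on a low fixed stand, its middle 37 mm above the bench. It slopes: its own z is the outward normal of the paper, which leans 0.44 rad (25 degrees) from vertical towards its stand's front. Origin: middle of the paper's face.
- spare_wheel: spare grinding wheel lying flat, 110 mm across, 18 mm thick; leave alone
- oil_bottle: oil bottle, 48 mm across, 100 mm high; leave alone
- paste_jar: low jar, 56 mm across, 45 mm high; leave alone
- wrench: wrench lying flat, 160 mm long; leave alone
- brush: brush lying flat, 170 mm long; leave alone
- stone: oilstone, 50 x 110 x 22 mm; leave alone
- gauge_case: wooden case, 80 x 130 x 30 mm; leave alone
Mind the look-alikes: they are no part of the job. Leave any brown or orange look-alike of the reader alone.

How it is judged (in metres and radians):
On the way, in this order (a step that is already met when the one before it is completed fails the run):
1. every cutter present is fully home in the nest and let go (z of cutter_a in the frame of nest between 0.01 and 0.0165 m and x of cutter_a in the frame of nest between -0.006 and 0.006 m and y of cutter_a in the frame of nest between -0.101 and 0.101 m and angle between each of cutter_a, cutter_b, cutter_c, cutter_d's own z axis and vertical below 0.07 rad and linear speed of each of cutter_a, cutter_b, cutter_c, cutter_d below 0.03 m/s and contact force between the fingers and cutter_a below 0.3 N and z of cutter_b in the frame of nest between 0.01 and 0.0165 m and x of cutter_b in the frame of nest between -0.006 and 0.006 m and y of cutter_b in the frame of nest between -0.101 and 0.101 m and contact force between the fingers and cutter_b below 0.3 N and z of cutter_c in the frame of nest between 0.01 and 0.0165 m and x of cutter_c in the frame of nest between -0.006 and 0.006 m and y of cutter_c in the frame of nest between -0.101 and 0.101 m and contact force between the fingers and cutter_c below 0.3 N and z of cutter_d in the frame of nest between 0.01 and 0.0165 m and x of cutter_d in the frame of nest between -0.006 and 0.006 m and y of cutter_d in the frame of nest between -0.101 and 0.101 m and contact force between the fingers and cutter_d below 0.3 N), for 0.3 s.
2. the gauge is held with its white band at the housing's mouth for 1 s (value of joint gauge between 0.026 and 0.034 m), for 1 s.
3. the gauge is back home (value of joint gauge below 0.003 m), for 0.2 s.
4. the reader is held still for 1 s, aimed at the middle of the tag (within 15 mm), square to it (within 0.24 rad), 50 to 120 mm away (x of job_tag in the frame of reader between -0.015 and 0.015 m and y of job_tag in the frame of reader between -0.015 and 0.015 m and z of job_tag in the frame of reader between -0.12 and -0.05 m and angle between the z axis of reader and the z axis of job_tag, either way round below 0.24 rad and linear speed of reader below 0.03 m/s and angular speed of reader below 0.3 rad/s), for 1 s.
At the end, for the whole second after the job is handed in: Each cutter present rests home in the nest (10 to 16.5 mm above its origin, own x within 6 mm, own y within 101 mm, tilt under 0.07 rad), released; gauge under 3 mm; reader upright (0.06 rad) on its mat, within 30 mm of the centre, released, still (all of step 1 and value of joint gauge below 0.003 m and horizontal distance between reader and rest below 0.03 m and height (world z) of reader below 0.006 m and angle between reader's own z axis and vertical below 0.06 rad and linear speed of reader below 0.02 m/s and contact force between the fingers and reader below 0.3 N); the robot touches nothing.
It fails at once if the gauge is pulled past 45 mm (value of joint gauge above 0.0455 m).
It fails at once if a bystander is pushed more than 50 mm or knocked over (distance of any of spare_wheel, oil_bottle, paste_jar, wrench, brush, stone, gauge_case from where it was at the start of the episode above 0.05 m or angle between any of spare_wheel, oil_bottle, paste_jar, wrench, brush, stone, gauge_case's own z axis and vertical above 0.6 rad).
It fails at once if the reader is tipped over (angle between reader's own z axis and vertical above 1.1 rad).
Of cutter_a, cutter_b, cutter_c, cutter_d only 3 to 4 are there at a start; the rules pass over those that are not, and their reading is None.
At some moment in a run one of reader may be knocked a few centimetres aside while the robot is not near it.
It also fails if it takes over 208 s, if anything falls off the work surface, if the arm or the gripper's body presses on something with over 40 N, if the wrist force passes 120 N, or if a joint passes its speed limit or range.

### The arm

A 6-joint arm with a two-finger parallel gripper is mounted at the origin on the work surface. World frame = base frame: x ahead of the robot, y to its left, z up, the work surface at z = 0. Lengths are in m, angles in degrees, forces in N, time in s.
With the tool pointing down it reaches from about 0.425 to 0.925 m from the base axis. Payload 12.5 kg.
Tool frame: the origin (TCP) lies at the centre of the arm's flange, where the gripper is bolted on; the fingertips stand 173 mm ahead of it and the grasp point (between the pads) lies 155 mm ahead of it; z points along the fingers, y is the direction in which the jaws open and shut (so a half turn about z gives the same grasp; the last joint's range is limited). The gripper opens to 85 mm and grips with 20 to 120 N. Pads are 22 mm wide; open, the fingers measure 114 mm over their backs; the gripper's body (76 mm by 85 mm) begins 54 mm behind the grasp point. The pads swing forward as they close: fully open they stand 13 mm farther back than shut.
Start: joints at [-73.029, 28.126, 89.318, -0, 62.55, -6.05], TCP at [0.244, -0.575, 0.405] pointing down, gripper open.
Joint ranges: [-177.58, 177.58], [-47.91, 125.51], [2.72, 160], [-65.01, 245.01], [3.68, 167.84], [-153.87, 153.87]. Speed limits (degrees/s): [127.2, 127.2, 159.86, 180, 180, 180].

### API

Orientations are given as [roll, pitch, yaw] about the fixed x, y, z axes, in that order (R = Rz(yaw) Ry(pitch) Rx(roll)).
In Python, from rig import readout, cams, finish_job gives the robot as it stands.
- The arm moves only by the shell command python3 -m crank 'ROWS' [FORCE]. ROWS is JSON, a list of rows, each a list of 3 entries, a list of its own where there are three numbers: the shift along the tool's x, y, z in m, then the turn, a rotation vector about the tool's x, y, z in rad, then the closure, from -1 (fully open) to 1 (shut). In form: [[[tx, ty, tz], [rx, ry, rz], grip], ...]. A call has 1 to 10 rows; each row shifts and turns the commanded pose from where the row before left it, along the tool's axes as they then stand; what a row does not reach is not made up. A row lasts 1/10 s, in which the tool goes at most 50 mm and 8.59 degrees, less where a joint would pass 70% of its speed; a pose out of reach is approached as far as the arm can. A call with a gripper value outside its range is refused whole. The fingers move at their own pace and stop on an object; FORCE is the grip in N (left out, the last holds). Time passes only in rows, so rows that do not move let the fingers close. It gives the time, the measured TCP pose, the force and the opening at its end, in the units of the state.
- readout.sense(): the state, without advancing time (a new reading comes with each control period).
- cams.grab_frame(name): name is "scene" or "top"; returns the picture (480x640x3 uint8, red, green, blue); there is no depth.
- cams.camera_model(name): a dict with "mtx" (3x3 intrinsics, pixels), "D" ([k1, k2, p1, p2, k3] as OpenCV has them; the pictures are not rectified), "R" (3x3) and "t" (3): a world point X has camera coordinates R X + t. Camera axes: x right, y down, z forward; pixel columns grow to the right and rows downward; lengths in m; the calibration is good to about 2 mm. A picture is of the moment at which its call begins. camera_model takes no time and is no camera call.
- finish_job(): hands the job in, once; it reports no verdict.
The state is a dict: "time": time; "joint_pos": joint angles; "joint_velocities": joint speeds; "joint_efforts": joint torques, N m; "tool_pos": TCP position; "orientation": TCP orientation; "wrist_force": force on the tool from outside, world axes, zero at the start; "ft_torque": the same for the moment, N m; "finger_gap": finger opening in m.
Only numpy, scipy, OpenCV 4.12 (cv2) and the standard library are available. Lean on these libraries where they do the work, as an engineer would, in place of code of your own. Each camera call takes 0.05 s, during which the arm holds its last target.

## Working session

There is one attempt and no reset: what is moved stays moved. The work goes in short steps, Python scripts to look and compute and a shell command to move; the robot and the scene stay as the last step left them, time stands still between calls to the robot, and variables do not carry over. Pictures are saved under pics/ and viewed, and the job is handed in when it is done.

```bash
ls; mkdir -p pics
cat > h.py <<'E'
import numpy as np, cv2
from rig import readout, cams
def save(name,fn):
    im=cams.grab_frame(name); cv2.imwrite('pics/'+fn,im[:,:,::-1]); return im
def ray(name,px):
    m=cams.camera_model(name); K=np.array(m['mtx']);D=np.array(m['D'],float);R=np.array(m['R']);t=np.array(m['t']).ravel()
    u=cv2.undistortPoints(np.array([[px]],float),K,D)[0,0]
    d=R.T@np.array([u[0],u[1],1]); return -R.T@t, d/np.linalg.norm(d)
def onz(name,px,z):
    o,d=ray(name,px); return o+d*(z-o[2])/d[2]
def two(p1,p2):
    o1,d1=ray('scene',p1);o2,d2=ray('top',p2)
    A=np.stack([d1,-d2],1);s=np.linalg.lstsq(A,o2-o1,rcond=None)[0]
    a=o1+s[0]*d1;b=o2+s[1]*d2;return (a+b)/2,np.linalg.norm(a-b)
def proj(name,X):
    m=cams.camera_model(name)
    r,_=cv2.Rodrigues(np.array(m['R'],float)); return cv2.projectPoints(np.array(X,float).reshape(-1,1,3),r,np.array(m['t'],float).reshape(3),np.array(m['mtx'],float),np.array(m['D'],float))[0].reshape(-1,2)
E
python3 - <<'E'
from h import *
save('scene','s0.png');save('top','t0.png')
for n in('scene','top'):
    o,d=ray(n,(320,240));print(n,o,d, cams.camera_model(n)['mtx'][0][0])
print(readout.sense())
E
```

```text
pics
scene [0.96290994 0.36835954 0.91272076] [-0.42247765 -0.37612509 -0.82464692] 438.91922958784795
top [0.36756113 0.00702014 1.52130747] [ 0.14385677 -0.01659997 -0.98945928] 582.9946057828453
{'time': 0.1, 'joint_pos': array([-7.30286503e+01,  2.81599096e+01,  8.93457034e+01, -5.33670916e-04,
        6.25515375e+01, -6.04904864e+00]), 'joint_velocities': array([-0.04395474, -0.07151059, -0.15495738, -0.03228086, -0.02377966,
       -0.03108474]), 'joint_efforts': array([ 2.95044039e-03, -6.19444370e+01, -2.62027019e+01, -1.07243463e-04,
        2.93049867e-03,  1.34193226e-05]), 'tool_pos': array([ 0.24443747, -0.5751862 ,  0.40420019]), 'orientation': array([-1.79943118e+02, -5.55179876e-03,  2.30206418e+01]), 'wrist_force': array([ 1.25585235,  0.28431296, -0.15976059]), 'ft_torque': array([-0.09487419, -0.02761794,  0.04747938]), 'finger_gap': 0.0855263107102349}
```

View pics/s0.png

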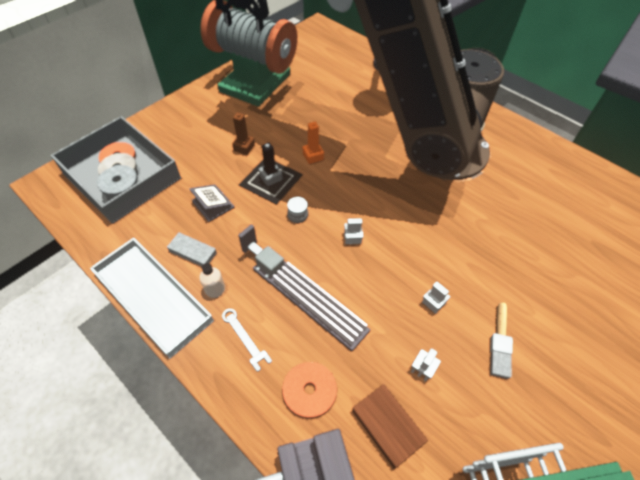

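View pics/t0.png

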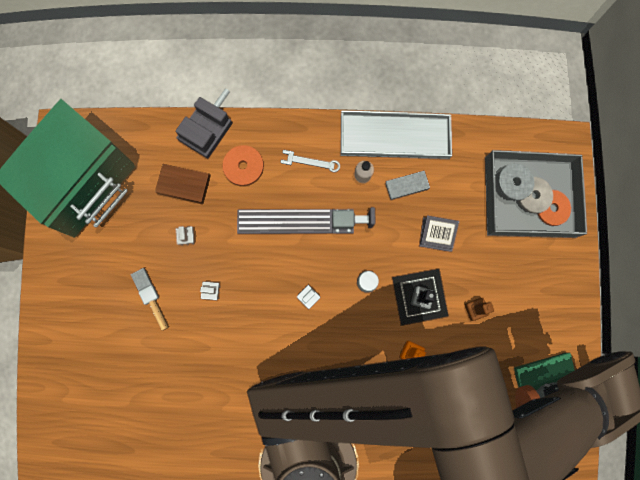

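The top view shows three cutters at (185,235), (209,290) and (308,297). The nest runs from (238,222) to (333,222), with its gauge paddle at (372,217). The black reader stands on its mat at (421,296), the tag is at (439,233), and the look-alikes are brown (480,307) and orange (412,352). I'll enlarge these.

Run:
```python
import cv2,numpy as np
t=cv2.imread('pics/t0.png');s=cv2.imread('pics/s0.png')
def crop(im,x,y,w,h,f,fn):
    cv2.imwrite('pics/'+fn,cv2.resize(im[y:y+h,x:x+w],None,fx=f,fy=f,interpolation=cv2.INTER_CUBIC))
crop(t,165,195,160,120,5,'c1.png')
crop(t,300,195,200,150,4,'c2.png')
crop(s,340,210,130,180,3.3,'c3.png')
crop(s,170,100,200,180,3.3,'c4.png')
```

```text
(no output)
```

View pics/c1.png

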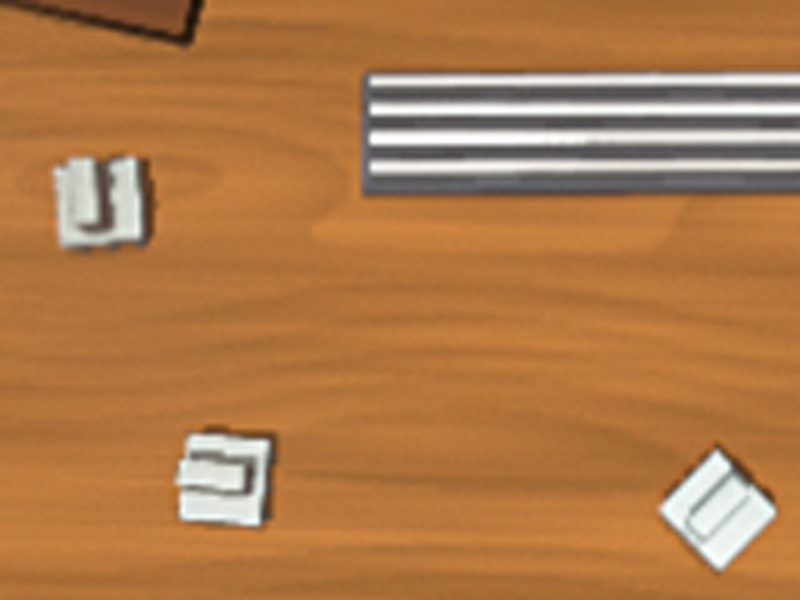

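View pics/c2.png

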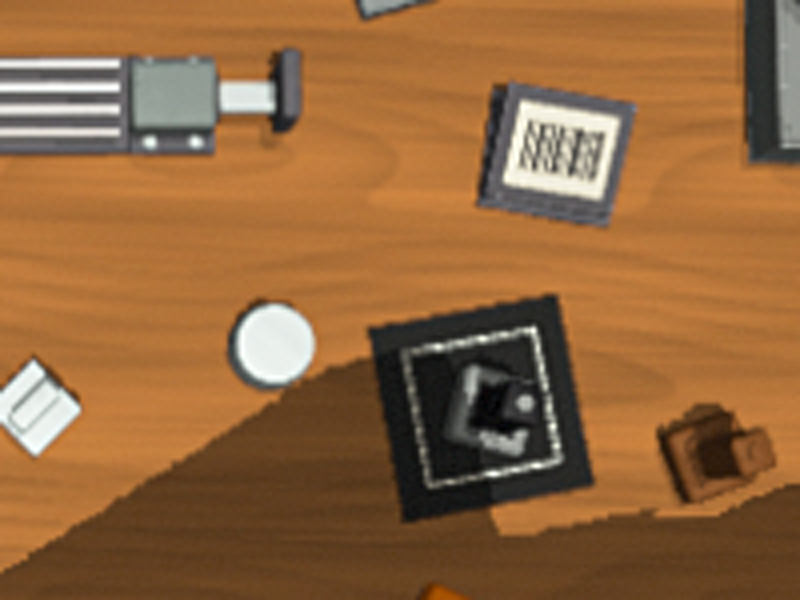

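View pics/c3.png

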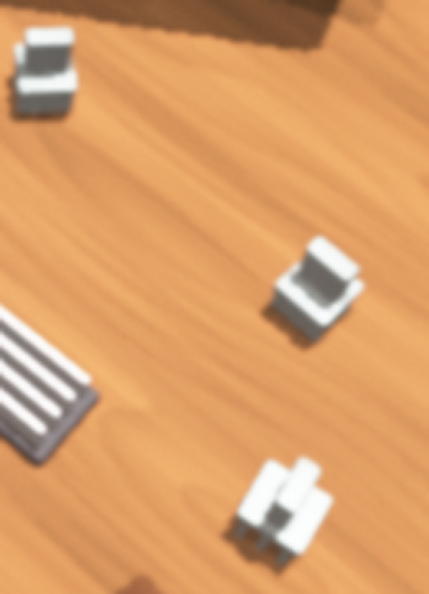

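View pics/c4.png

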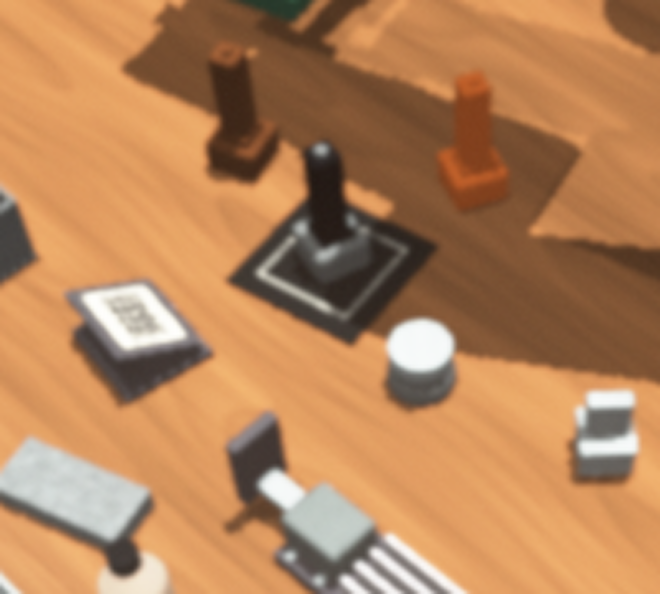

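The crops show the three cutters standing upright with their ribs up. The black reader on its mat (top 421,296) is the real one: a black stem on a grey head, inside the white outline. The brown (480,307) and orange (412,352) ones are decoys. Next I'll fit poses from the corner pixels.

```bash
cat >> h.py <<'E'
from scipy.optimize import least_squares
def fit(cam,pts,px,x0):
    pts=np.array(pts,float);px=np.array(px,float)
    def f(p):
        c,s=np.cos(p[2]),np.sin(p[2])
        X=pts@np.array([[c,s,0],[-s,c,0],[0,0,1]])+[p[0],p[1],0]
        return (proj(cam,X)-px).ravel()
    r=least_squares(f,x0);return r.x,np.abs(r.fun).max()
def uncrop(px,x,y,f): return (np.array(px,float)+.5)/f-.5+np.array([x,y])
E
python3 - <<'E'
from h import *
print('origin top',proj('top',[[0,0,0],[.425,0,0],[.9,0,0]]))
u=lambda p:uncrop(p,165,195,5)
sl=np.array([[-22,-21,36],[22,-21,36],[22,21,36],[-22,21,36]])/1e3
rb=np.array([[-7,-17,74],[7,-17,74],[7,17,74],[-7,17,74]])/1e3
P=np.vstack([sl,rb])
# A: rib along image vertical (world x): own y -> world x: yaw -90 ; own x -> world +... yaw=-90: own x-> -Y (image right), own y->+X (image up)
A=u([[62,250],[148,243],[145,157],[54,168],[80,226],[100,222],[93,157],[70,160]])
B=u([[180,521],[188,432],[272,438],[265,526],[178,486],[180,460],[252,468],[246,495]])
# B: yaw 180? own y along image right = -Y ; own x = image up... yaw=180: own x->-X (down). use reorder: own x up => left-handed? x up(+X), y right(-Y) is left-handed; so x down
B=u([[188,432],[180,521],[265,526],[272,438],[180,460],[178,486],[246,495],[252,468]])
for n,p,y0 in(('A',A,-1.57),('B',B,3.14)):
    c=onz('top',p[:4].mean(0),.036)
    for k in (slice(0,8),slice(0,4),slice(4,8)):
        x,e=fit('top',P[k],p[k],[c[0],c[1],y0]);print(n,x[:2],np.degrees(x[2]),e)
C=u([[660,510],[720,570],[776,510],[716,448]])
c=onz('top',C.mean(0),.036)
# rib runs lower-left to upper-right: own y -> image (+,-) = world (+x,-y): yaw=-135
for perm in (0,):
    # own x -> yaw -135: (-.7,-.7) => image (right,down). corners: (-x,-y)=up-left.. compute by projection
    x,e=fit('top',sl,C[[0,1,2,3]],[c[0],c[1],np.radians(-135)]);print('C',x[:2],np.degrees(x[2]),e, C, proj('top',sl@np.eye(3)))
# nest corners
N=u([[365,73],[362,194]]);print([onz('top',q,.014) for q in N])
E
```

```text
origin top [[308.81133166 466.0493291 ]
 [311.76988387 302.0977205 ]
 [315.30574797 127.15488121]]
A [0.5886425  0.33247921] -82.26462457029173 1.0032245209043538
A [0.58815165 0.33222746] -83.18174367616962 0.8058294124265615
A [0.58911093 0.33272178] -79.65431730091414 0.7091353884756302
B [0.44691296 0.26110165] 176.65408940732752 0.6686596380494336
B [0.44754073 0.26126457] 177.49735618597788 0.4437644951335642
B [0.44631734 0.2609471 ] 174.47395731463877 0.5401658081391929
C [0.43771744 0.00951914] -132.94964487207 0.370262918015726 [[296.6 296.6]
 [308.6 308.6]
 [319.8 296.6]
 [307.8 284.2]] [[317.01712397 478.06905659]
 [317.3118678  460.98653851]
 [300.61534694 460.7338234 ]
 [300.33768637 477.82224054]]
[array([0.66425329, 0.20044736, 0.014     ]), array([0.59968518, 0.19946882, 0.014     ])]
```

Run:
```python
import cv2
t=cv2.imread('pics/t0.png')
cv2.imwrite('pics/c5.png',cv2.resize(t[195:245,230:390],None,fx=5,fy=5,interpolation=cv2.INTER_CUBIC))
t=cv2.imread('pics/s0.png')
cv2.imwrite('pics/c6.png',cv2.resize(t[220:355,230:380],None,fx=4,fy=4,interpolation=cv2.INTER_CUBIC))
```

```text
(no output)
```

View pics/c5.png

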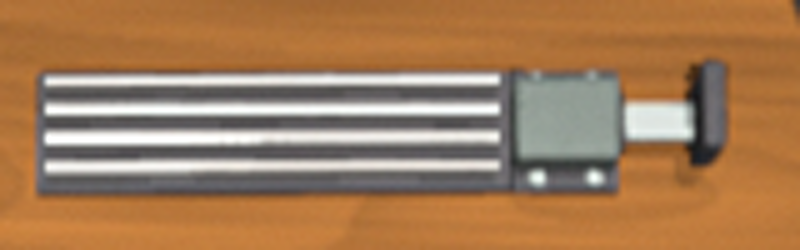

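View pics/c6.png

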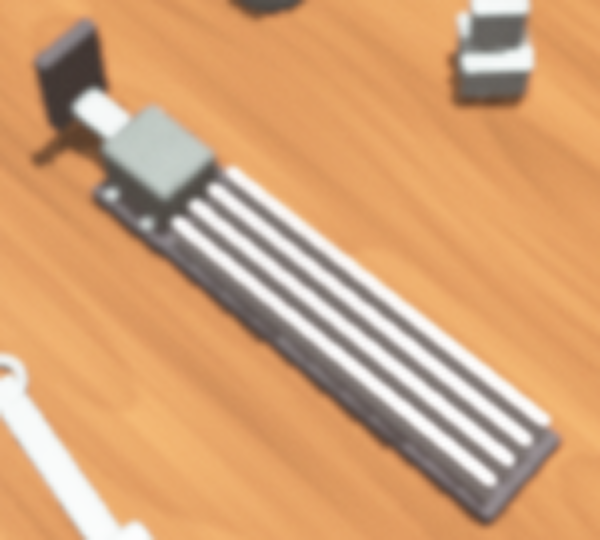

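Run:
```python
from h import *
F=np.array([[x,y,38] for y in(118,-118) for x in(22.5,7.5,-7.5,-22.5)])/1e3
T=uncrop([[44,81],[44,109],[44,138],[44,166.5],[501,79.5],[501,108],[501,137],[501,165.5]],230,195,5)
S=uncrop([[491,482],[511,462],[529,441],[546,421],[178,222],[196,205],[215,187],[232,171]],230,220,4)
for z in (0,):
  print('top',fit('top',F,T,[.63,.07,0]));print('scene',fit('scene',F,S,[.63,.07,0]))
for i in range(8): print(two(S[i],T[i]))
# cutters heights: rib tops two views: crops
sc=lambda p:uncrop(p,340,210,3.3); tp=lambda p:uncrop(p,165,195,5)
print('A rib',two(sc([[293,480]])[0],tp([[86,191]])[0]))
print('B rib',two(sc([[333,257]])[0],tp([[213,477]])[0]))
print('C rib',two(sc([[49,36]])[0],tp([[717,505]])[0]))
```

```text
top (array([0.63565175, 0.07599603, 0.02320803]), np.float64(0.2403198028649456))
scene (array([0.63304861, 0.07477598, 0.02019219]), np.float64(0.8308717726931718))
(array([0.6549944 , 0.19350292, 0.04285286]), np.float64(0.002312240769379633))
(array([0.63988936, 0.19345154, 0.04310853]), np.float64(0.0009735897759748323))
(array([0.62460726, 0.19284021, 0.04351568]), np.float64(0.0008737331533419081))
(array([0.60974024, 0.1922114 , 0.04360502]), np.float64(0.0009554966201296573))
(array([ 0.65977064, -0.04069912,  0.0395892 ]), np.float64(0.0028766904623019206))
(array([ 0.64485815, -0.04107682,  0.03979301]), np.float64(0.0024734214603569535))
(array([ 0.62940974, -0.04124479,  0.04101086]), np.float64(0.0025300137560385237))
(array([ 0.6147552 , -0.04172169,  0.04071671]), np.float64(0.001923799363955462))
A rib (array([0.58893977, 0.32994203, 0.07954045]), np.float64(0.002981740654317443))
B rib (array([0.44630805, 0.26078406, 0.07708693]), np.float64(0.00023280941888149454))
C rib (array([0.43805938, 0.00969538, 0.07913332]), np.float64(0.0006853666275916922))
```

Nest is at about (0.634, 0.075) with yaw about 1.2°. The two cameras agree to about 2–3 mm, and the measured rib tops stand at 77–80 mm against 74 mm in the text. I'll start with cutter C.

```bash
cat >> h.py <<'E'
def plan(x,y,z,psi):
    s=readout.sense();p=s['tool_pos'];o=s['orientation']
    dpsi=psi-o[2]; dpsi=(dpsi+180)%360-180
    d=np.array([x,y])-p[:2];c,sn=np.cos(np.radians(psi)),np.sin(np.radians(psi))
    print('t',s['time'],'pos',p.round(4),'rpy',o.round(2),'gap',round(s['finger_gap'],4),'F',s['wrist_force'].round(1))
    print('rz total %.3f rad; then tx %.4f ty %.4f tz %.4f'%(-np.radians(dpsi),d[0]*c+d[1]*sn,d[0]*sn-d[1]*c,p[2]-z))
E
python3 -c "
from h import *
plan(.438,.0096,.30,137)"
```

```text
t 0.1 pos [ 0.2444 -0.5752  0.4042] rpy [-1.7994e+02 -1.0000e-02  2.3020e+01] gap 0.0855 F [ 1.3  0.3 -0.2]
rz total -1.989 rad; then tx 0.2573 ty 0.5597 tz 0.1042
```

```bash
python3 -m crank '[[[0,0,0],[0,0,-0.142],-1],[[0,0,0],[0,0,-0.142],-1],[[0,0,0],[0,0,-0.142],-1],[[0,0,0],[0,0,-0.142],-1],[[0,0,0],[0,0,-0.142],-1],[[0,0,0],[0,0,-0.142],-1],[[0,0,0],[0,0,-0.142],-1],[[0,0,0],[0,0,-0.142],-1],[[0,0,0],[0,0,-0.142],-1],[[0,0,0],[0,0,-0.142],-1]]'
python3 -m crank '[[[0,0,0],[0,0,-0.142],-1],[[0,0,0],[0,0,-0.142],-1],[[0,0,0],[0,0,-0.142],-1],[[0,0,0],[0,0,-0.142],-1],[[0,0,0],[0,0,0],-1]]'
python3 -c "
from h import *
plan(.438,.0096,.30,137)"
```

```text
time: 1.1
tool_pos: [0.2444, -0.5752, 0.4044]
orientation: [-180.0, -0.0, 104.7]
wrist_force: [-1.1, 0.2, -0.8]
finger_gap: 0.0854
time: 1.6
tool_pos: [0.2444, -0.5752, 0.4044]
orientation: [180.0, -0.0, 137.0]
wrist_force: [0.7, 1.1, 0.2]
finger_gap: 0.0853
t 1.6 pos [ 0.2444 -0.5752  0.4044] rpy [ 1.7998e+02 -3.0000e-02  1.3704e+02] gap 0.0853 F [0.7 1.1 0.2]
rz total 0.001 rad; then tx 0.2573 ty 0.5597 tz 0.1044
```

```bash
python3 -m crank '[[[0.016,0.035,0],[0,0,0],-1],[[0.016,0.035,0],[0,0,0],-1],[[0.016,0.035,0],[0,0,0],-1],[[0.016,0.035,0],[0,0,0],-1],[[0.016,0.035,0],[0,0,0],-1],[[0.016,0.035,0],[0,0,0],-1],[[0.016,0.035,0],[0,0,0],-1],[[0.016,0.035,0],[0,0,0],-1],[[0.016,0.035,0],[0,0,0],-1],[[0.016,0.035,0],[0,0,0],-1]]'
python3 -m crank '[[[0.016,0.035,0],[0,0,0],-1],[[0.016,0.035,0],[0,0,0],-1],[[0.016,0.035,0],[0,0,0],-1],[[0.016,0.035,0],[0,0,0],-1],[[0.016,0.035,0],[0,0,0],-1],[[0.016,0.035,0],[0,0,0],-1],[[0,0,0.03],[0,0,0],-1],[[0,0,0.03],[0,0,0],-1],[[0,0,0.03],[0,0,0],-1],[[0,0,0],[0,0,0],-1]]'
python3 - <<'E'
from h import *
plan(.438,.0096,.215,137)
save('scene','s1.png');save('top','t1.png')
s=cv2.imread('pics/s1.png');cv2.imwrite('pics/c7.png',cv2.resize(s[130:280,270:430],None,fx=4,fy=4,interpolation=cv2.INTER_CUBIC))
E
```

```text
time: 2.6
tool_pos: [0.3667, -0.2088, 0.4047]
orientation: [180.0, 0.0, 136.6]
wrist_force: [1.1, -0.2, -0.9]
finger_gap: 0.0854
time: 3.6
tool_pos: [0.4394, 0.0088, 0.3122]
orientation: [-179.8, -0.3, 136.7]
wrist_force: [0.2, -0.4, 0.4]
finger_gap: 0.0855
t 3.6 pos [0.4394 0.0088 0.3122] rpy [-179.81   -0.26  136.71] gap 0.0855 F [ 0.2 -0.4  0.4]
rz total -0.005 rad; then tx 0.0016 ty -0.0004 tz 0.0972
```

View pics/s1.png

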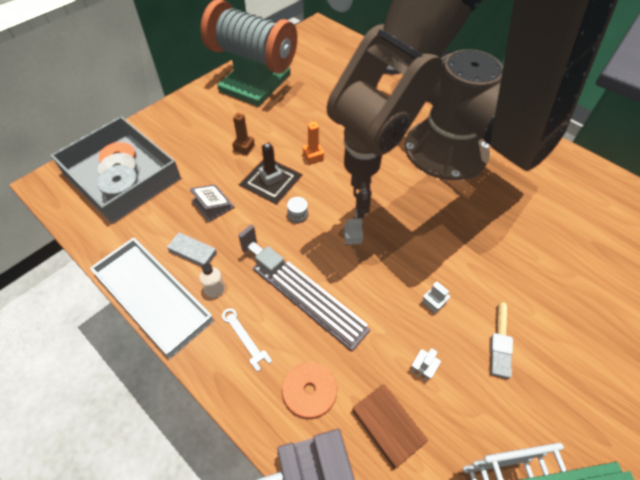

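View pics/t1.png

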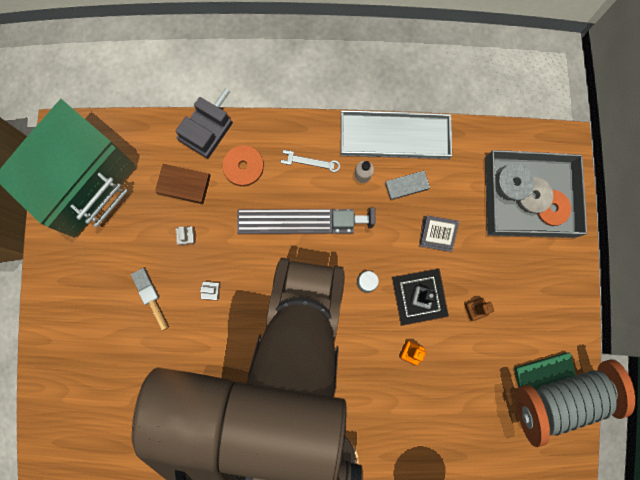

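View pics/c7.png

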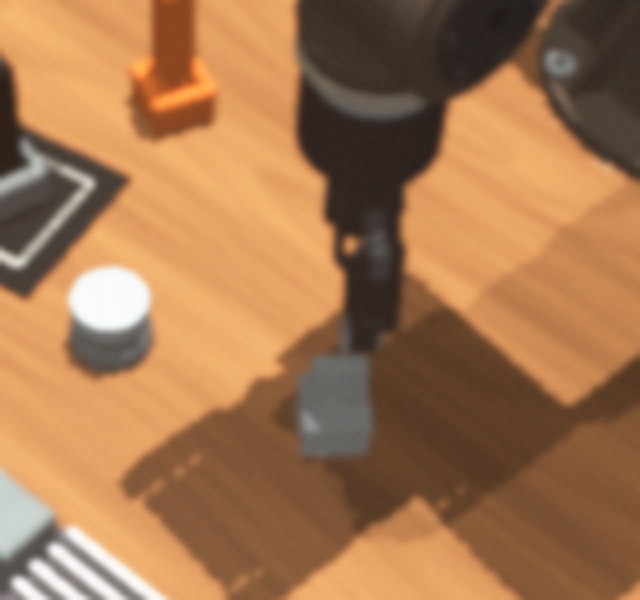

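Both views together cover the whole bench. There are three cutters and no fourth, because the area the arm hid at the start is empty. The gripper is above cutter C, so I'll descend and grip.

```bash
python3 -m crank '[[[0,0,0.03],[0,0,0],-1],[[0,0,0.03],[0,0,0],-1],[[0,0,0.025],[0,0,0],-1],[[0,0,0],[0,0,0],-1],[[0,0,0],[0,0,0],1],[[0,0,0],[0,0,0],1],[[0,0,0],[0,0,0],1],[[0,0,0],[0,0,0],1],[[0,0,0],[0,0,0],1],[[0,0,0],[0,0,0],1]]' 60
python3 -m crank '[[[0,0,0],[0,0,0],1],[[0,0,0],[0,0,0],1],[[0,0,0],[0,0,0],1]]'
```

```text
time: 4.7
tool_pos: [0.4399, 0.0086, 0.2301]
orientation: [180.0, 0.0, 136.9]
wrist_force: [-1.0, -0.4, 7.4]
finger_gap: 0.0126
time: 5.0
tool_pos: [0.4399, 0.0086, 0.2301]
orientation: [180.0, 0.0, 136.9]
wrist_force: [-1.5, -1.1, 7.1]
finger_gap: 0.0125
```

I was 15 mm too high, so I'll open, lower and grip again.

```bash
python3 -m crank '[[[0,0,0],[0,0,0],0],[[0,0,0],[0,0,0],0],[[0,0,0.007],[0,0,0],0],[[0,0,0.007],[0,0,0],0],[[0,0,0],[0,0,0],0],[[0,0,0],[0,0,0],1],[[0,0,0],[0,0,0],1],[[0,0,0],[0,0,0],1],[[0,0,0],[0,0,0],1],[[0,0,0],[0,0,0],1]]' 60
python3 -m crank '[[[0,0,0],[0,0,0],1],[[0,0,-0.04],[0,0,0],1],[[0,0,-0.04],[0,0,0],1],[[0,0,-0.02],[0,0,0],1],[[0,0,0],[0,0,0],1],[[0,0,0],[0,0,0],1]]'
python3 - <<'E'
from h import *
plan(.634,.0,.316,91.2)
E
```

```text
time: 6.0
tool_pos: [0.4399, 0.0087, 0.2157]
orientation: [-180.0, -0.0, 136.9]
wrist_force: [0.0, 0.0, -3.1]
finger_gap: 0.0133
time: 6.6
tool_pos: [0.4396, 0.0087, 0.3152]
orientation: [-180.0, 0.0, 136.9]
wrist_force: [0.7, -0.4, -5.2]
finger_gap: 0.013
t 6.6 pos [0.4396 0.0087 0.3152] rpy [-1.8000e+02  1.0000e-02  1.3692e+02] gap 0.013 F [ 0.7 -0.4 -5.2]
rz total 0.798 rad; then tx -0.0128 ty 0.1942 tz -0.0008
```

```bash
python3 -m crank '[[[0,0,0],[0,0,0.133],1],[[0,0,0],[0,0,0.133],1],[[0,0,0],[0,0,0.133],1],[[0,0,0],[0,0,0.133],1],[[0,0,0],[0,0,0.133],1],[[0,0,0],[0,0,0.133],1],[[-0.003,0.035,0],[0,0,0],1],[[-0.003,0.035,0],[0,0,0],1],[[-0.003,0.035,0],[0,0,0],1],[[-0.003,0.035,0],[0,0,0],1]]'
python3 -m crank '[[[-0.001,0.035,0],[0,0,0],1],[[0,0.021,0.02],[0,0,0],1],[[0,0,0.022],[0,0,0],1],[[0,0,0],[0,0,0],1],[[0,0,0],[0,0,0],1]]'
python3 - <<'E'
from h import *
plan(.6356,.0,.215,91.2)
save('scene','s2.png');save('top','t2.png')
s=cv2.imread('pics/s2.png');cv2.imwrite('pics/c8.png',cv2.resize(s[190:360,210:390],None,fx=4,fy=3.5,interpolation=cv2.INTER_CUBIC))
E
```

```text
time: 7.6
tool_pos: [0.5813, -0.0005, 0.3132]
orientation: [-179.8, -0.0, 91.2]
wrist_force: [0.3, -0.4, -4.9]
finger_gap: 0.0126
time: 8.1
tool_pos: [0.6358, -0.0002, 0.272]
orientation: [-179.8, -0.0, 91.2]
wrist_force: [0.2, 0.0, -3.8]
finger_gap: 0.0136
t 8.1 pos [ 6.358e-01 -2.000e-04  2.720e-01] rpy [-1.798e+02 -2.000e-02  9.120e+01] gap 0.0136 F [ 0.2  0.  -3.8]
rz total -0.000 rad; then tx 0.0002 ty -0.0002 tz 0.0570
```

View pics/c8.png

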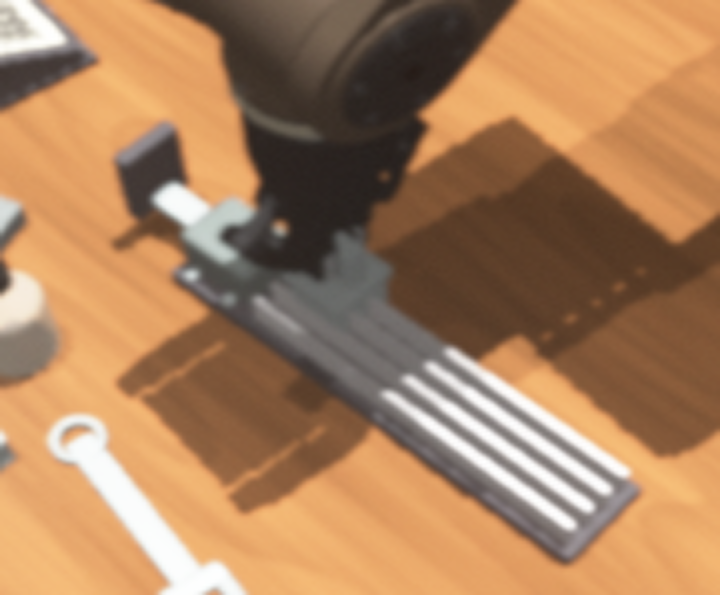

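View pics/t2.png

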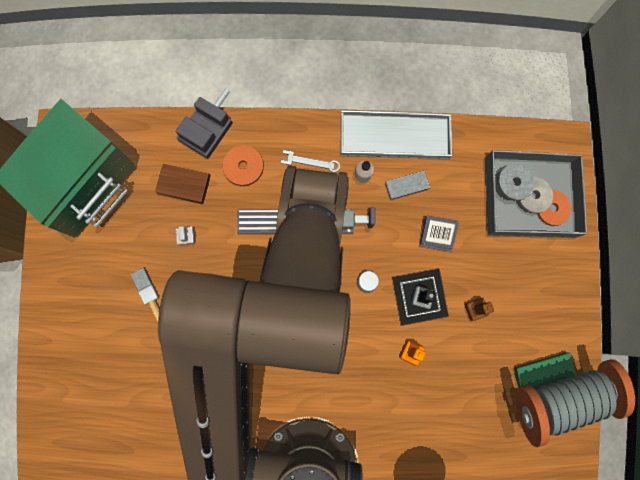

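Run:
```python
import cv2,numpy as np
s=cv2.imread('pics/s2.png')
c=cv2.resize(s[235:305,255:335],None,fx=9,fy=8,interpolation=cv2.INTER_CUBIC).astype(float)
c=255*(np.clip(c/170,0,1))**.6
from h import *
cv2.imwrite('pics/c9.png',c.astype(np.uint8))
# predicted positions: fins of cutter +y face tips at TCP pose, and nest fin centers
ts=[[.6358+dx,.021,.0563] for dx in(-.015,0,.015)]+[[.6358+dx,.021,.0563+.026] for dx in(-.022,.022)]
print((proj('scene',ts)-[255,235])*[9,8])
```

```text
[[447.23521952 334.64942054]
 [404.9229883  368.83034991]
 [362.0622221  403.45268507]
 [465.81930163 271.42984312]
 [338.03985497 373.71069514]]
```

View pics/c9.png

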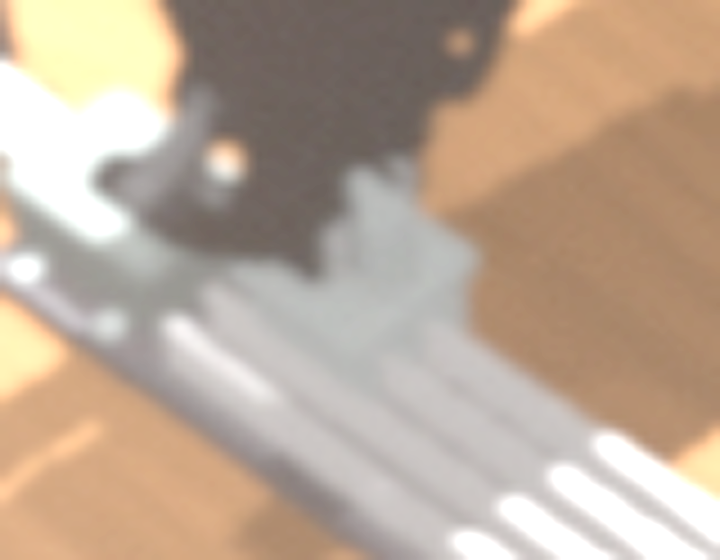

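The held cutter looks centred over the nest fins to within about 2 mm. I'll lower it gently and watch the wrist force.

```bash
python3 -m crank '[[[0,0,0.008],[0,0,0],1],[[0,0,0.006],[0,0,0],1],[[0,0,0.003],[0,0,0],1],[[0,0,0.002],[0,0,0],1],[[0,0,0],[0,0,0],1]]'
python3 -m crank '[[[0,0,0.002],[0,0,0],1],[[0,0,0.002],[0,0,0],1],[[0,0,0],[0,0,0],1]]'
```

```text
time: 8.7
tool_pos: [0.6361, -0.0002, 0.2544]
orientation: [-180.0, 0.0, 91.2]
wrist_force: [-0.5, -0.1, -3.7]
finger_gap: 0.0131
time: 9.0
tool_pos: [0.6361, -0.0002, 0.2504]
orientation: [-180.0, 0.0, 91.2]
wrist_force: [0.5, 0.4, -4.6]
finger_gap: 0.0133
```

```bash
python3 -m crank '[[[0,0,0.004],[0,0,0],1],[[0,0,0.004],[0,0,0],1],[[0,0,0.004],[0,0,0],1],[[0,0,0.002],[0,0,0],1],[[0,0,0],[0,0,0],1]]'
python3 -m crank '[[[0,0,0.002],[0,0,0],1],[[0,0,0.002],[0,0,0],1],[[0,0,0.001],[0,0,0],1],[[0,0,0],[0,0,0],1]]'
```

```text
time: 9.5
tool_pos: [0.6361, -0.0002, 0.2362]
orientation: [-180.0, -0.0, 91.2]
wrist_force: [-0.5, 0.6, -3.8]
finger_gap: 0.0128
time: 9.9
tool_pos: [0.6361, -0.0002, 0.2315]
orientation: [-180.0, 0.0, 91.2]
wrist_force: [-0.1, -0.3, -3.7]
finger_gap: 0.0128
```

```bash
python3 -m crank '[[[0,0,0.001],[0,0,0],1],[[0,0,0.001],[0,0,0],1],[[0,0,0],[0,0,0],1]]'
python3 -m crank '[[[0,0,0],[0,0,0],0.2],[[0,0,0],[0,0,0],0.2],[[0,0,0],[0,0,0],0.2],[[0,0,-0.01],[0,0,0],0],[[0,0,-0.03],[0,0,0],-0.5],[[0,0,-0.04],[0,0,0],-1],[[0,0,-0.03],[0,0,0],-1],[[0,0,0],[0,0,0],-1]]'
python3 -c "
from h import *
plan(.4469,.2611,.316,86.6)"
```

```text
time: 10.2
tool_pos: [0.6361, -0.0002, 0.2297]
orientation: [180.0, 0.0, 91.2]
wrist_force: [0.6, 0.7, -4.4]
finger_gap: 0.0131
time: 11.0
tool_pos: [0.6365, -0.0002, 0.345]
orientation: [179.6, 0.1, 91.2]
wrist_force: [1.3, 0.6, 0.5]
finger_gap: 0.0853
t 11.0 pos [ 6.365e-01 -2.000e-04  3.450e-01] rpy [1.7955e+02 6.0000e-02 9.1210e+01] gap 0.0853 F [1.3 0.6 0.5]
rz total 0.080 rad; then tx 0.2496 ty -0.2047 tz 0.0290
```

```bash
python3 -m crank '[[[0,0,0],[0,0,0.08],-1],[[0.028,-0.023,0],[0,0,0],-1],[[0.028,-0.023,0],[0,0,0],-1],[[0.028,-0.023,0],[0,0,0],-1],[[0.028,-0.023,0],[0,0,0],-1],[[0.028,-0.023,0],[0,0,0],-1],[[0.028,-0.023,0],[0,0,0],-1],[[0.028,-0.023,0],[0,0,0],-1],[[0.028,-0.023,0],[0,0,0],-1],[[0.026,-0.021,0],[0,0,0],-1]]'
python3 -m crank '[[[0,0,0.02],[0,0,0],-1],[[0,0,0],[0,0,0],-1]]'
python3 - <<'E'
from h import *
plan(.4469,.2611,.2157,86.6)
save('scene','s3.png')
s=cv2.imread('pics/s3.png');cv2.imwrite('pics/c10.png',cv2.resize(s[210:390,230:480],None,fx=3.2,fy=3.2,interpolation=cv2.INTER_CUBIC))
E
```

```text
time: 12.0
tool_pos: [0.445, 0.2625, 0.3397]
orientation: [-180.0, 0.0, 86.6]
wrist_force: [0.8, 0.9, -0.4]
finger_gap: 0.0853
time: 12.2
tool_pos: [0.4453, 0.2619, 0.3183]
orientation: [-179.9, 0.1, 86.7]
wrist_force: [-0.3, -0.4, -0.4]
finger_gap: 0.085
t 12.2 pos [0.4453 0.2619 0.3183] rpy [-1.7985e+02  8.0000e-02  8.6720e+01] gap 0.085 F [-0.3 -0.4 -0.4]
rz total 0.002 rad; then tx -0.0007 ty 0.0017 tz 0.1026
```

View pics/c10.png

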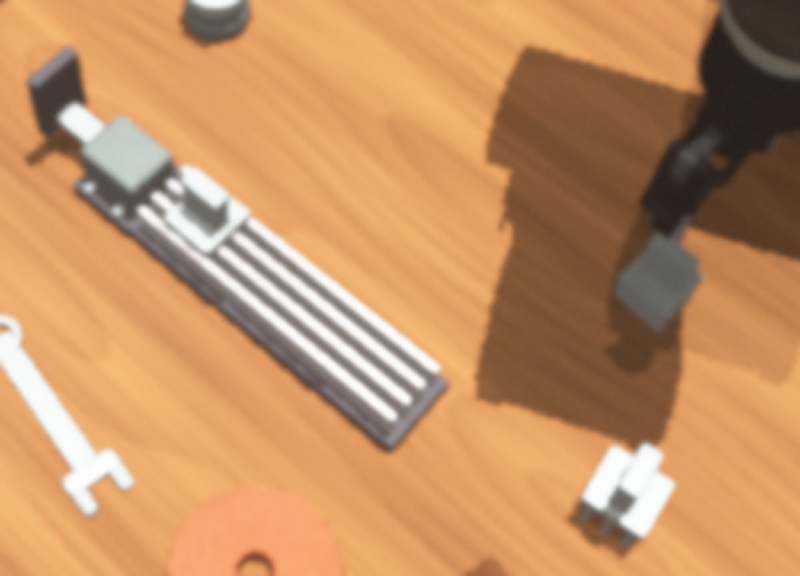

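Cutter C sits flush in the nest, with its slab on the fins at crop (205,215). Now I'll grip B.

```bash
python3 -m crank '[[[-0.001,0.0015,0.03],[0,0,0],-1],[[0,0,0.03],[0,0,0],-1],[[0,0,0.027],[0,0,0],-1],[[0,0,0.013],[0,0,0],-1],[[0,0,0],[0,0,0],-1],[[0,0,0],[0,0,0],1],[[0,0,0],[0,0,0],1],[[0,0,0],[0,0,0],1],[[0,0,0],[0,0,0],1],[[0,0,0],[0,0,0],1]]' 60
python3 -m crank '[[[0,0,0],[0,0,0],1],[[0,0,0],[0,0,0],1],[[0,0,0],[0,0,0],1]]'
```

```text
time: 13.25
tool_pos: [0.4476, 0.2604, 0.2201]
orientation: [180.0, -0.0, 86.6]
wrist_force: [4.8, 1.1, 0.0]
finger_gap: 0.0132
time: 13.55
tool_pos: [0.4477, 0.2604, 0.2201]
orientation: [180.0, -0.0, 86.6]
wrist_force: [-1.3, 0.4, 6.2]
finger_gap: 0.013
```

```bash
python3 -m crank '[[[0,0,-0.03],[0,0,0],1],[[0,0,-0.04],[0,0,0],1],[[0,0,-0.03],[0,0,0],1],[[0,0,0],[0,0,0],1],[[0,0,0],[0,0,-0.08],1],[[0,0,0],[0,0,0],1]]'
python3 -c "
from h import *
plan(.6350,.050,.276,91.2)"
```

```text
time: 14.15
tool_pos: [0.4473, 0.2602, 0.3185]
orientation: [-179.9, 0.0, 91.3]
wrist_force: [-0.1, 0.5, -4.7]
finger_gap: 0.013
t 14.15 pos [0.4473 0.2602 0.3185] rpy [-1.799e+02  4.000e-02  9.128e+01] gap 0.013 F [-0.1  0.5 -4.7]
rz total 0.001 rad; then tx -0.2141 ty 0.1832 tz 0.0425
```

```bash
python3 -m crank '[[[-0.027,0.023,0],[0,0,0],1],[[-0.027,0.023,0],[0,0,0],1],[[-0.027,0.023,0],[0,0,0],1],[[-0.027,0.023,0],[0,0,0],1],[[-0.027,0.023,0],[0,0,0],1],[[-0.027,0.023,0],[0,0,0],1],[[-0.027,0.023,0],[0,0,0],1],[[-0.025,0.022,0],[0,0,0],1],[[0,0,0],[0,0,0],1],[[0,0,0],[0,0,0],1]]'
python3 -c "
from h import *
plan(.6350,.050,.256,91.2)"
```

```text
time: 15.15
tool_pos: [0.635, 0.0498, 0.3178]
orientation: [-179.8, -0.0, 91.0]
wrist_force: [-0.1, -0.1, -4.8]
finger_gap: 0.0129
t 15.15 pos [0.635  0.0498 0.3178] rpy [-1.7983e+02 -1.0000e-02  9.1040e+01] gap 0.0129 F [-0.1 -0.1 -4.8]
rz total -0.003 rad; then tx 0.0002 ty 0.0000 tz 0.0618
```

```bash
python3 -m crank '[[[0,0,0.03],[0,0,-0.003],1],[[0,0,0.02],[0,0,0],1],[[0,0,0.01],[0,0,0],1],[[0,0,0.004],[0,0,0],1],[[0,0,0.003],[0,0,0],1],[[0,0,0],[0,0,0],1]]'
python3 -m crank '[[[0,0,0.004],[0,0,0],1],[[0,0,0.004],[0,0,0],1],[[0,0,0.004],[0,0,0],1],[[0,0,0],[0,0,0],1]]'
```

```text
time: 15.75
tool_pos: [0.6351, 0.0505, 0.2529]
orientation: [180.0, 0.0, 91.4]
wrist_force: [-0.5, -0.6, -3.7]
finger_gap: 0.0131
time: 16.15
tool_pos: [0.635, 0.0502, 0.2401]
orientation: [-179.9, 0.0, 91.4]
wrist_force: [0.0, 0.1, -3.9]
finger_gap: 0.0127
```

```bash
python3 -m crank '[[[0,0,0.003],[0,0,0],1],[[0,0,0.002],[0,0,0],1],[[0,0,0.001],[0,0,0],1],[[0,0,0],[0,0,0],1]]'
python3 -m crank '[[[0,0,0],[0,0,0],0.2],[[0,0,0],[0,0,0],0.2],[[0,0,0],[0,0,0],0.2],[[0,0,-0.01],[0,0,0],0],[[0,0,-0.03],[0,0,0],-0.5],[[0,0,-0.04],[0,0,0],-1],[[0,0,-0.03],[0,0,0],-1],[[0,0,0],[0,0,0],-1]]'
python3 -c "
from h import *
plan(.5886,.3315,.34,8.5)
plan(.5886,.3315,.34,187.5)"
```

```text
time: 16.55
tool_pos: [0.6351, 0.0502, 0.2345]
orientation: [-180.0, 0.0, 91.4]
wrist_force: [0.3, 0.2, -4.4]
finger_gap: 0.0127
time: 17.35
tool_pos: [0.6354, 0.0503, 0.35]
orientation: [179.5, 0.0, 91.4]
wrist_force: [0.3, -0.3, 0.4]
finger_gap: 0.0852
t 17.35 pos [0.6354 0.0503 0.35  ] rpy [1.7955e+02 3.0000e-02 9.1380e+01] gap 0.0852 F [ 0.3 -0.3  0.4]
rz total 1.447 rad; then tx -0.0048 ty -0.2850 tz 0.0100
t 17.35 pos [0.6354 0.0503 0.35  ] rpy [1.7955e+02 3.0000e-02 9.1380e+01] gap 0.0852 F [ 0.3 -0.3  0.4]
rz total -1.678 rad; then tx 0.0097 ty 0.2849 tz 0.0100
```

```bash
python3 -m crank '[[[0,0,0],[0,0,0.145],-1],[[0,0,0],[0,0,0.145],-1],[[0,0,0],[0,0,0.145],-1],[[0,0,0],[0,0,0.145],-1],[[0,0,0],[0,0,0.145],-1],[[0,0,0],[0,0,0.145],-1],[[0,0,0],[0,0,0.145],-1],[[0,0,0],[0,0,0.145],-1],[[0,0,0],[0,0,0.145],-1],[[0,0,0],[0,0,0.145],-1]]'
python3 -m crank '[[[-0.0005,-0.035,0],[0,0,0],-1],[[-0.0005,-0.035,0],[0,0,0],-1],[[-0.0005,-0.035,0],[0,0,0],-1],[[-0.0005,-0.035,0],[0,0,0],-1],[[-0.0005,-0.035,0],[0,0,0],-1],[[-0.0005,-0.035,0],[0,0,0],-1],[[-0.001,-0.035,0],[0,0,0],-1],[[-0.001,-0.035,0],[0,0,0],-1],[[0,-0.005,0],[0,0,0],-1],[[0,0,0],[0,0,0],-1]]'
python3 - <<'E'
from h import *
plan(.5886,.3315,.220,8.5)
save('scene','s4.png');save('top','t4.png')
s=cv2.imread('pics/s4.png');cv2.imwrite('pics/c11.png',cv2.resize(s[210:390,230:480],None,fx=3.2,fy=3.2,interpolation=cv2.INTER_CUBIC))
s=cv2.imread('pics/t4.png');cv2.imwrite('pics/c12.png',cv2.resize(s[195:245,230:390],None,fx=5,fy=5,interpolation=cv2.INTER_CUBIC))
E
```

```text
time: 18.35
tool_pos: [0.635, 0.0502, 0.3445]
orientation: [180.0, 0.0, 8.0]
wrist_force: [-0.6, 0.6, 0.1]
finger_gap: 0.0853
time: 19.35
tool_pos: [0.5886, 0.3324, 0.3443]
orientation: [180.0, 0.0, 8.4]
wrist_force: [0.2, -0.4, -0.5]
finger_gap: 0.0857
t 19.35 pos [0.5886 0.3324 0.3443] rpy [1.7998e+02 3.0000e-02 8.4000e+00] gap 0.0857 F [ 0.2 -0.4 -0.5]
rz total -0.002 rad; then tx -0.0001 ty 0.0009 tz 0.1243
```

View pics/c11.png

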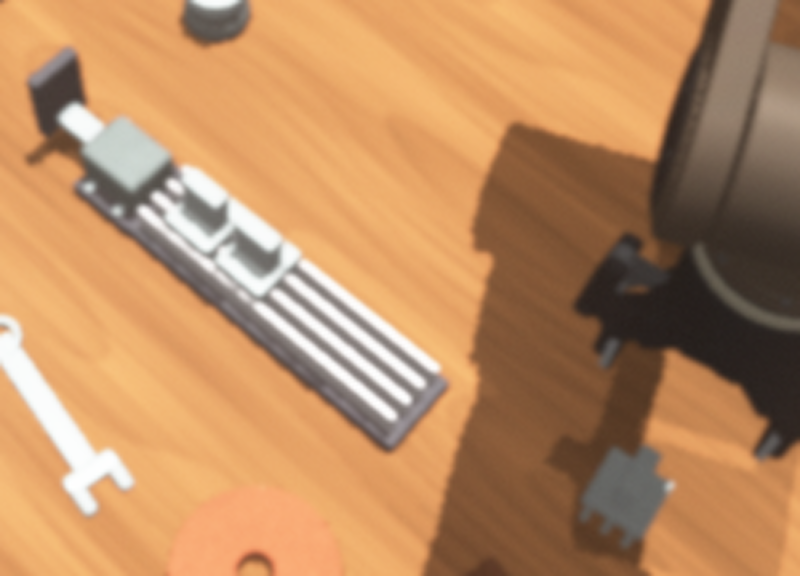

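View pics/c12.png

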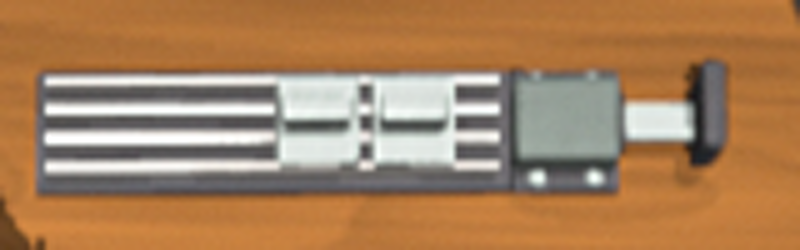

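Two cutters are seated cleanly. Now I'll descend on A.

```bash
python3 -m crank '[[[0,0.001,0.04],[0,0,0.01],-1],[[0,0,0.04],[0,0,0],-1],[[0,0,0.03],[0,0,0],-1],[[0,0,0.014],[0,0,0],-1],[[0,0,0],[0,0,0],-1],[[0,0,0],[0,0,0],1],[[0,0,0],[0,0,0],1],[[0,0,0],[0,0,0],1],[[0,0,0],[0,0,0],1],[[0,0,0],[0,0,0],1]]' 60
python3 -m crank '[[[0,0,0],[0,0,0],1],[[0,0,0],[0,0,0],1],[[0,0,0],[0,0,0],1]]'
python3 -m crank '[[[0,0,-0.03],[0,0,0],1],[[0,0,-0.04],[0,0,0],1],[[0,0,-0.03],[0,0,0],1],[[0,0,0],[0,0,0],1],[[0,0,0],[0,0,0],1]]'
python3 -c "
from h import *
plan(.634,.102,.256,91.3)"
```

```text
time: 20.45
tool_pos: [0.5892, 0.3307, 0.2213]
orientation: [-180.0, -0.1, 7.7]
wrist_force: [1.7, -9.6, -5.3]
finger_gap: 0.0128
time: 20.75
tool_pos: [0.5892, 0.3307, 0.2211]
orientation: [-180.0, -0.0, 7.7]
wrist_force: [-1.8, 0.7, 6.2]
finger_gap: 0.0131
time: 21.25
tool_pos: [0.5889, 0.3304, 0.3201]
orientation: [180.0, 0.0, 7.7]
wrist_force: [-0.6, 0.1, -4.2]
finger_gap: 0.0129
t 21.25 pos [0.5889 0.3304 0.3201] rpy [1.7998e+02 3.0000e-02 7.7200e+00] gap 0.0129 F [-0.6  0.1 -4.2]
rz total -1.459 rad; then tx -0.2293 ty 0.0399 tz 0.0641
```

```bash
python3 -m crank '[[[0,0,0],[0,0,-0.146],1],[[0,0,0],[0,0,-0.146],1],[[0,0,0],[0,0,-0.146],1],[[0,0,0],[0,0,-0.146],1],[[0,0,0],[0,0,-0.146],1],[[0,0,0],[0,0,-0.146],1],[[0,0,0],[0,0,-0.146],1],[[0,0,0],[0,0,-0.146],1],[[0,0,0],[0,0,-0.146],1],[[0,0,0],[0,0,-0.146],1]]'
python3 -m crank '[[[-0.029,0.005,0],[0,0,0],1],[[-0.029,0.005,0],[0,0,0],1],[[-0.029,0.005,0],[0,0,0],1],[[-0.029,0.005,0],[0,0,0],1],[[-0.029,0.005,0],[0,0,0],1],[[-0.029,0.005,0],[0,0,0],1],[[-0.029,0.005,0],[0,0,0],1],[[-0.026,0.005,0],[0,0,0],1],[[0,0,0],[0,0,0],1],[[0,0,0],[0,0,0],1]]'
python3 -c "
from h import *
plan(.634,.102,.256,91.3)"
```

```text
time: 22.25
tool_pos: [0.5889, 0.3304, 0.3179]
orientation: [-179.8, 0.1, 91.7]
wrist_force: [-0.5, 0.2, -3.1]
finger_gap: 0.013
time: 23.25
tool_pos: [0.6345, 0.1021, 0.3187]
orientation: [-179.8, 0.0, 91.3]
wrist_force: [0.3, -0.3, -3.3]
finger_gap: 0.0131
t 23.25 pos [0.6345 0.1021 0.3187] rpy [-179.82    0.     91.3 ] gap 0.0131 F [ 0.3 -0.3 -3.3]
rz total 0.000 rad; then tx -0.0001 ty -0.0005 tz 0.0627
```

```bash
python3 -m crank '[[[0,0,0.03],[0,0,0],1],[[0,0,0.02],[0,0,0],1],[[0,0,0.01],[0,0,0],1],[[0,0,0.004],[0,0,0],1],[[0,0,0.003],[0,0,0],1],[[0,0,0],[0,0,0],1]]'
python3 -m crank '[[[0,0,0.004],[0,0,0],1],[[0,0,0.004],[0,0,0],1],[[0,0,0.004],[0,0,0],1],[[0,0,0],[0,0,0],1]]'
```

```text
time: 23.85
tool_pos: [0.6347, 0.1029, 0.254]
orientation: [180.0, 0.0, 91.4]
wrist_force: [0.3, 0.5, -3.8]
finger_gap: 0.0129
time: 24.25
tool_pos: [0.6346, 0.1025, 0.2411]
orientation: [-180.0, 0.0, 91.4]
wrist_force: [0.3, 0.9, -2.4]
finger_gap: 0.0126
```

```bash
python3 -m crank '[[[0,0,0.003],[0,0,0],1],[[0,0,0.002],[0,0,0],1],[[0,0,0.001],[0,0,0],1],[[0,0,0],[0,0,0],1]]'
python3 -m crank '[[[0,0,0],[0,0,0],0.2],[[0,0,0],[0,0,0],0.2],[[0,0,0],[0,0,0],0.2],[[0,0,-0.01],[0,0,0],0],[[0,0,-0.03],[0,0,0],-0.5],[[0,0,-0.04],[0,0,0],-1],[[0,0,-0.03],[0,0,0],-1],[[0,0,0],[0,0,0],-1],[[0,0,0],[0,0,0],-1]]'
python3 - <<'E'
from h import *
# paddle from pics
t=uncrop([[700,166],[726,160],[726,62],[702,68]],230,195,5)
for q in t: print('pad top z=.09',onz('top',q,.09))
print('mouth',onz('top',uncrop([[619,120]],230,195,5)[0],.04))
plan(.639,-.15,.35,1.2)
E
```

```text
time: 24.65
tool_pos: [0.6347, 0.1026, 0.2355]
orientation: [-180.0, 0.0, 91.4]
wrist_force: [-0.1, -0.0, -2.9]
finger_gap: 0.0129
time: 25.55
tool_pos: [0.6344, 0.1026, 0.3467]
orientation: [179.9, 0.0, 91.4]
wrist_force: [0.8, -0.4, -0.7]
finger_gap: 0.0856
pad top z=.09 [ 0.6090334 -0.1402848  0.09     ]
pad top z=.09 [ 0.61236548 -0.15332665  0.09      ]
pad top z=.09 [ 0.66232181 -0.15315344  0.09      ]
pad top z=.09 [ 0.65895177 -0.14104778  0.09      ]
mouth [ 0.64066914 -0.10322012  0.04      ]
t 25.55 pos [0.6344 0.1026 0.3467] rpy [179.91   0.    91.38] gap 0.0856 F [ 0.8 -0.4 -0.7]
rz total 1.574 rad; then tx -0.0007 ty 0.2526 tz -0.0033
```

```bash
python3 -m crank '[[[0,0,0],[0,0,0.143],-1],[[0,0,0],[0,0,0.143],-1],[[0,0,0],[0,0,0.143],-1],[[0,0,0],[0,0,0.143],-1],[[0,0,0],[0,0,0.143],-1],[[0,0,0],[0,0,0.143],-1],[[0,0,0],[0,0,0.143],-1],[[0,0,0],[0,0,0.143],-1],[[0,0,0],[0,0,0.143],-1],[[0,0,0],[0,0,0.143],-1]]'
python3 -m crank '[[[0,0.035,0],[0,0,0.143],-1],[[0,0.035,0],[0,0,0],0],[[0,0.035,0],[0,0,0],0],[[0,0.035,0],[0,0,0],0],[[0,0.035,0],[0,0,0],0],[[0,0.035,0],[0,0,0],0],[[0,0.035,0],[0,0,0],0],[[0,0.008,0],[0,0,0],0],[[0,0,0],[0,0,0],0],[[0,0,0],[0,0,0],0]]'
python3 - <<'E'
from h import *
plan(.639,-.149,.232,1.2)
save('scene','s5.png');save('top','t5.png')
s=cv2.imread('pics/s5.png');cv2.imwrite('pics/c13.png',cv2.resize(s[180:360,200:400],None,fx=3.3,fy=3.3,interpolation=cv2.INTER_CUBIC))
E
```

```text
time: 26.55
tool_pos: [0.6345, 0.1025, 0.3442]
orientation: [-180.0, 0.1, 9.1]
wrist_force: [-0.5, 0.8, -0.5]
finger_gap: 0.0852
time: 27.55
tool_pos: [0.6451, -0.1491, 0.345]
orientation: [-180.0, 0.1, 1.3]
wrist_force: [-1.0, 0.8, 0.2]
finger_gap: 0.0428
t 27.55 pos [ 0.6451 -0.1491  0.345 ] rpy [-1.7996e+02  8.0000e-02  1.2600e+00] gap 0.0428 F [-1.   0.8  0.2]
rz total 0.001 rad; then tx -0.0061 ty -0.0002 tz 0.1130
```

View pics/c13.png

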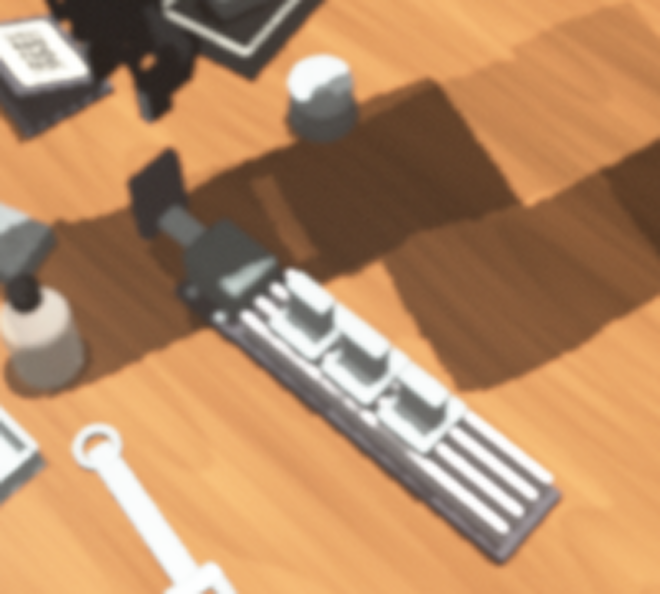

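View pics/t5.png

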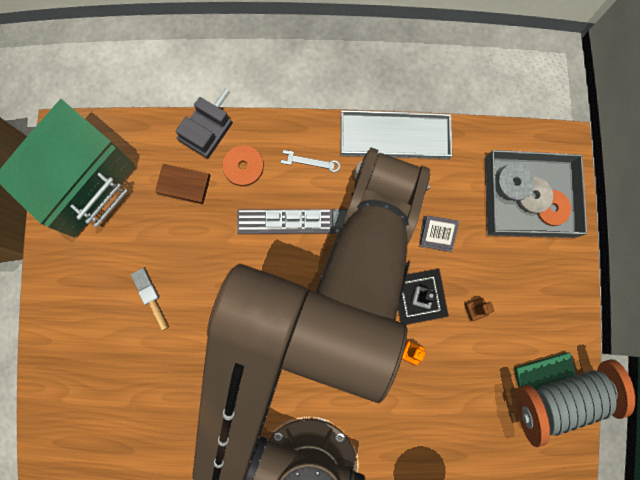

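All three cutters sit level in the nest. Now the paddle.

```bash
python3 -m crank '[[[-0.006,0,0.03],[0,0,0],0],[[0,0,0.03],[0,0,0],0],[[0,0,0.03],[0,0,0],0],[[0,0,0.02],[0,0,0],0],[[0,0,0],[0,0,0],0],[[0,0,0],[0,0,0],0]]'
python3 -m crank '[[[0,0,0],[0,0,0],1],[[0,0,0],[0,0,0],1],[[0,0,0],[0,0,0],1],[[0,0,0],[0,0,0],1],[[0,0,0],[0,0,0],1],[[0,0,0],[0,0,0],1]]' 80
```

```text
time: 28.25
tool_pos: [0.6395, -0.1493, 0.2362]
orientation: [180.0, 0.0, 1.3]
wrist_force: [0.3, 0.1, 0.8]
finger_gap: 0.0425
time: 28.85
tool_pos: [0.6394, -0.1496, 0.2373]
orientation: [180.0, -0.1, 1.3]
wrist_force: [-0.3, 5.1, 7.2]
finger_gap: 0.0105
```

```bash
python3 -m crank '[[[0,0.004,0],[0,0,0],1],[[0,0.005,0],[0,0,0],1],[[0,0.005,0],[0,0,0],1],[[0,0.005,0],[0,0,0],1],[[0,0.005,0],[0,0,0],1],[[0,0.004,0],[0,0,0],1],[[0,0.002,0],[0,0,0],1],[[0,0,0],[0,0,0],1],[[0,0,0],[0,0,0],1]]'
python3 - <<'E'
from h import *
save('scene','s6.png')
s=cv2.imread('pics/s6.png');cv2.imwrite('pics/c14.png',cv2.resize(s[200:300,220:320],None,fx=6,fy=6,interpolation=cv2.INTER_CUBIC))
E
```

```text
time: 29.75
tool_pos: [0.6401, -0.1787, 0.2373]
orientation: [-179.9, -0.1, 1.3]
wrist_force: [1.7, 12.1, 7.5]
finger_gap: 0.0104
```

View pics/c14.png

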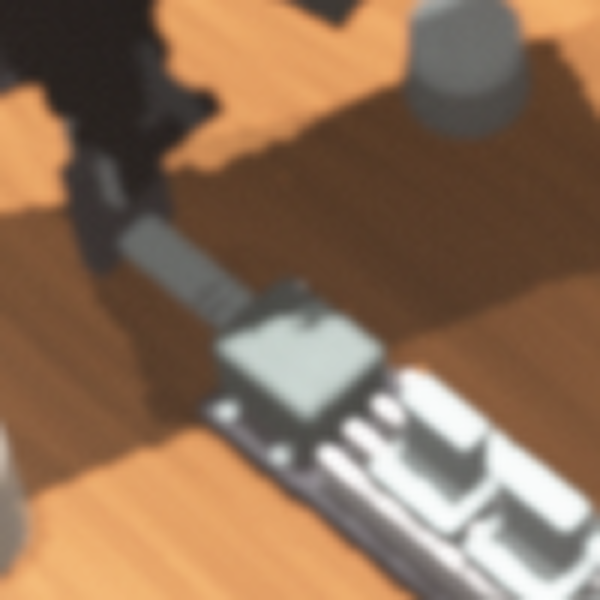

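The pull measures 29 mm by pose and about 28.5 mm by spring force. The bar's band edge is close to the mouth at crop (215,300). I'll hold for 2 s, then return.

```bash
python3 -m crank '[[[0,0.0005,0],[0,0,0],1],[[0,0,0],[0,0,0],1],[[0,0,0],[0,0,0],1],[[0,0,0],[0,0,0],1],[[0,0,0],[0,0,0],1],[[0,0,0],[0,0,0],1],[[0,0,0],[0,0,0],1],[[0,0,0],[0,0,0],1],[[0,0,0],[0,0,0],1],[[0,0,0],[0,0,0],1]]'
python3 -m crank '[[[0,0,0],[0,0,0],1],[[0,0,0],[0,0,0],1],[[0,0,0],[0,0,0],1],[[0,0,0],[0,0,0],1],[[0,0,0],[0,0,0],1],[[0,0,0],[0,0,0],1],[[0,0,0],[0,0,0],1],[[0,0,0],[0,0,0],1],[[0,0,0],[0,0,0],1],[[0,0,0],[0,0,0],1]]'
python3 - <<'E'
from h import *
im=save('scene','s7.png')
s=im[:,:,::-1][220:270,235:285].astype(float);s=255*np.clip(s/150,0,1)
cv2.imwrite('pics/c15.png',cv2.resize(s.astype(np.uint8),None,fx=12,fy=12,interpolation=cv2.INTER_CUBIC))
E
```

```text
time: 30.8
tool_pos: [0.6401, -0.179, 0.2372]
orientation: [-179.9, -0.1, 1.3]
wrist_force: [0.4, 12.4, 7.1]
finger_gap: 0.0111
time: 31.8
tool_pos: [0.6401, -0.179, 0.2373]
orientation: [-179.9, -0.1, 1.3]
wrist_force: [-0.5, 12.3, 7.1]
finger_gap: 0.0109
```

View pics/c15.png

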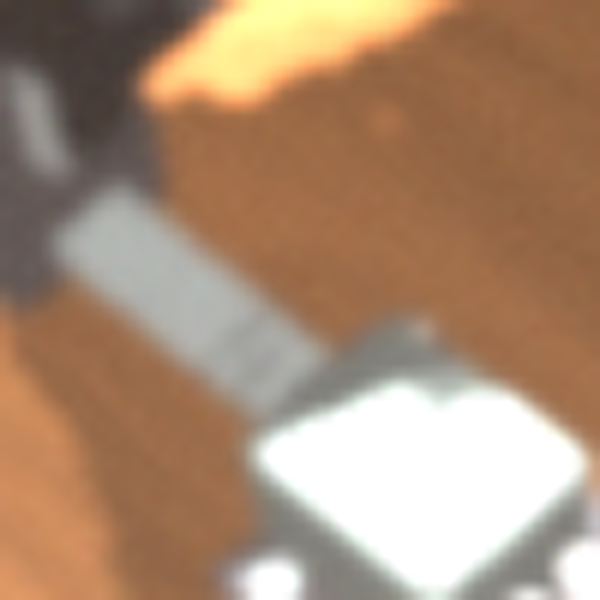

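Run:
```python
from h import *
s=cv2.imread('pics/s7.png')
c=s[230:258,235:268].astype(float);c=255*np.clip((c-50)/80,0,1)
cv2.imwrite('pics/c16.png',cv2.resize(c.astype(np.uint8),None,fx=20,fy=20,interpolation=cv2.INTER_CUBIC))
n=np.array([.6345,.075]);yw=np.radians(1.3);d=np.array([np.sin(yw),-np.cos(yw)])
for a in (.1825,.1865,.1905,.2185+.029): 
    q=n+d*a; p=proj('scene',[[q[0],q[1],.038]])[0]; print(a,((p-[235,230])+.5)*20)
```

```text
0.1825 [520.62344726 466.31952899]
0.1865 [497.11236517 447.20572462]
0.1905 [473.66963225 428.14693706]
0.2475 [146.88263181 162.41411556]
```

View pics/c16.png

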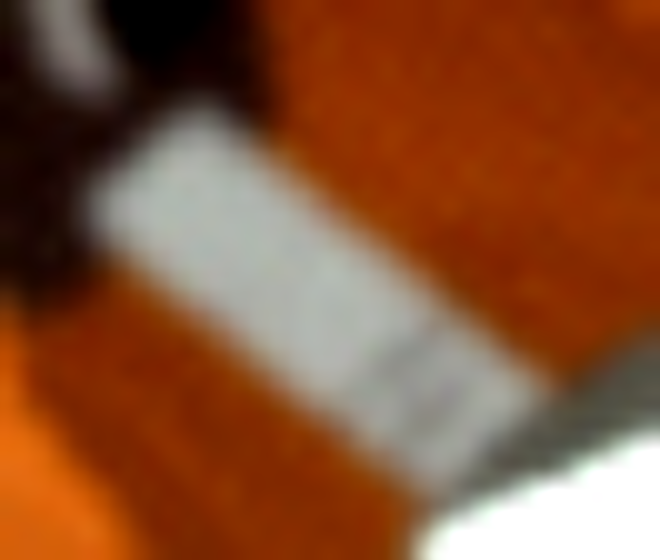

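The pull measures 29.4 mm by pose and 29 mm by force, inside 26–34. The scene view hides the last ~7 mm of bar behind the housing edge, so I can't see the band itself. Returning now.

```bash
python3 -m crank '[[[0,-0.004,0],[0,0,0],1],[[0,-0.005,0],[0,0,0],1],[[0,-0.005,0],[0,0,0],1],[[0,-0.005,0],[0,0,0],1],[[0,-0.005,0],[0,0,0],1],[[0,-0.004,0],[0,0,0],1],[[0,-0.002,0],[0,0,0],1],[[0,0,0],[0,0,0],1],[[0,0,0],[0,0,0],1]]'
python3 -m crank '[[[0,0,0],[0,0,0],0.2],[[0,0,0],[0,0,0],0.2],[[0,0,0],[0,0,0],0],[[0,0,0],[0,0,0],0],[[0,0,-0.02],[0,0,0],0],[[0,0,-0.04],[0,0,0],0],[[0,0,-0.05],[0,0,0],0],[[0,0,-0.03],[0,0,0],0],[[0,0,0],[0,0,0],0]]'
python3 - <<'E'
from h import *
save('scene','s8.png');save('top','t8.png')
s=cv2.imread('pics/s8.png');cv2.imwrite('pics/c17.png',cv2.resize(s[130:290,180:380],None,fx=3.5,fy=3.5,interpolation=cv2.INTER_CUBIC))
s=cv2.imread('pics/t8.png');cv2.imwrite('pics/c18.png',cv2.resize(s[200:335,380:500],None,fx=5,fy=4.4,interpolation=cv2.INTER_CUBIC))
E
```

```text
time: 32.75
tool_pos: [0.6394, -0.1498, 0.2372]
orientation: [-180.0, -0.1, 1.3]
wrist_force: [-1.5, 5.3, 6.0]
finger_gap: 0.0106
time: 33.65
tool_pos: [0.6394, -0.1506, 0.3806]
orientation: [179.8, -0.4, 1.2]
wrist_force: [-0.2, 0.5, -0.1]
finger_gap: 0.0428
```

View pics/c17.png

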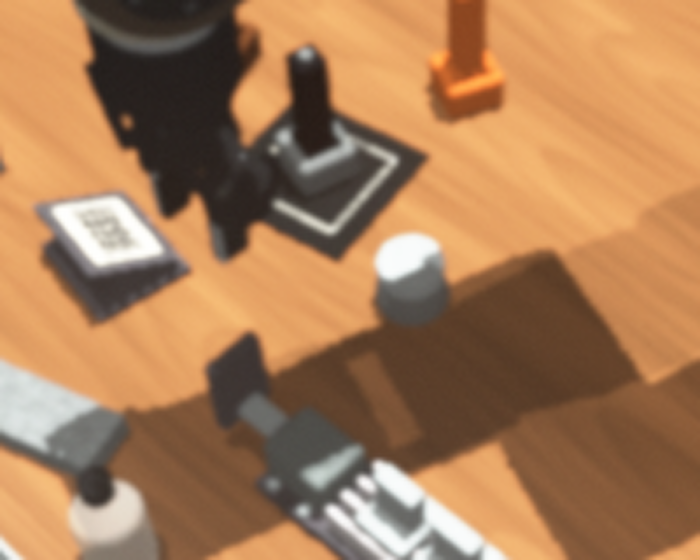

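View pics/t8.png

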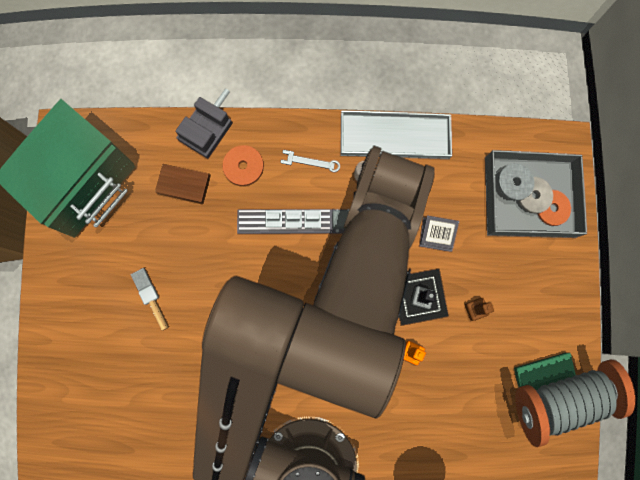

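The gauge is back home. I'll swing clear to get a good look at the reader and the tag.

```bash
python3 -m crank '[[[0,-0.035,0],[0,0,0],-1],[[0,-0.035,0],[0,0,0],-1],[[0,-0.035,0],[0,0,0],-1],[[0,-0.035,0],[0,0,0],-1],[[0,-0.03,0],[0,0,0],-1],[[0,0,0],[0,0,0],-1],[[0,0,0],[0,0,0],-1]]'
python3 - <<'E'
from h import *
save('scene','s9.png');save('top','t9.png')
s=cv2.imread('pics/s9.png');cv2.imwrite('pics/c19.png',cv2.resize(s[130:230,180:310],None,fx=6,fy=6,interpolation=cv2.INTER_CUBIC))
s=cv2.imread('pics/t9.png').astype(float)
s=255*np.clip(s/200,0,1)**.6
cv2.imwrite('pics/c20.png',cv2.resize(s[205:330,385:475].astype(np.uint8),None,fx=6,fy=4.8,interpolation=cv2.INTER_CUBIC))
cv2.imwrite('pics/c21.png',cv2.resize(s[260:330,385:455].astype(np.uint8),None,fx=8,fy=8,interpolation=cv2.INTER_CUBIC))
s=cv2.imread('pics/t9.png')
cv2.imwrite('pics/c22.png',cv2.resize(s[205:260,410:470],None,fx=10,fy=10,interpolation=cv2.INTER_CUBIC))
E
```

```text
time: 34.45
tool_pos: [0.6354, 0.0198, 0.3742]
orientation: [180.0, 0.1, 1.3]
wrist_force: [0.1, 0.4, -0.0]
finger_gap: 0.0853
```

View pics/c19.png

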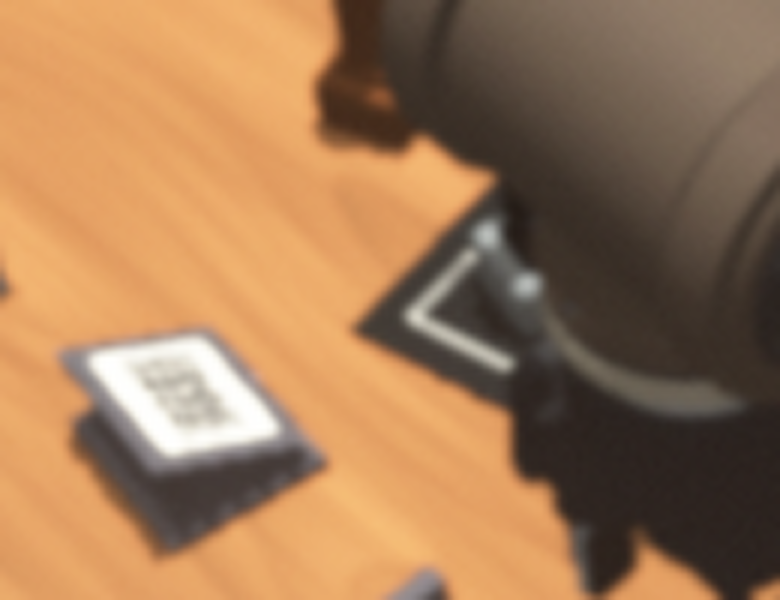

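View pics/c21.png

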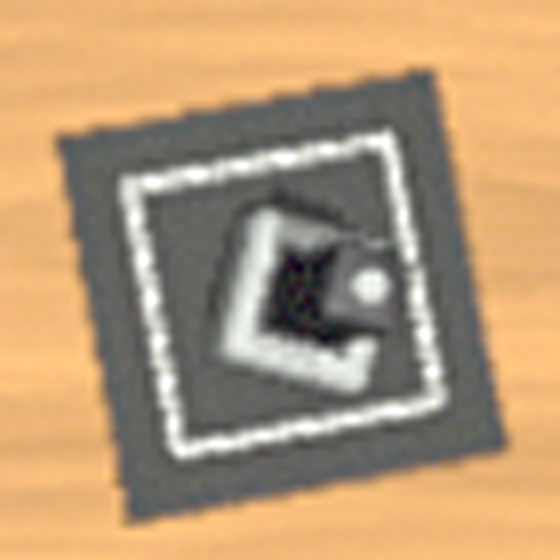

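View pics/c22.png

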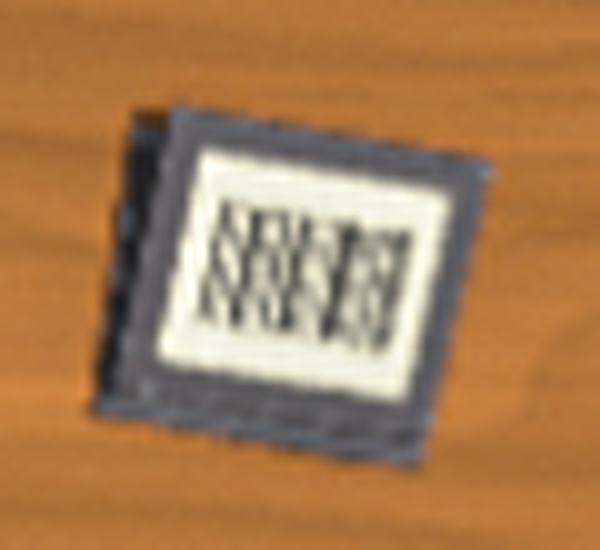

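View pics/t9.png

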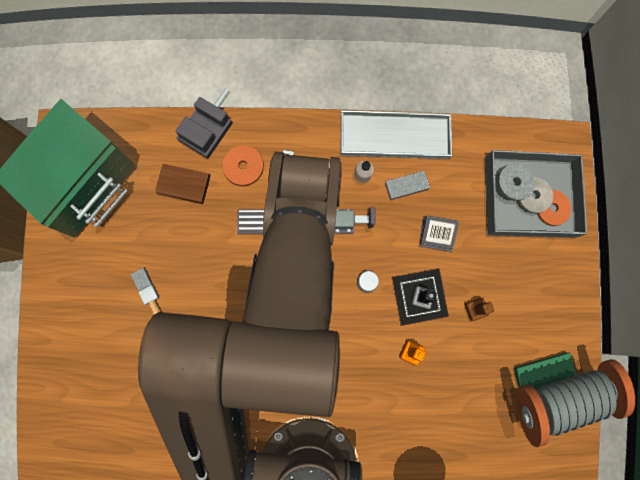

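Run:
```python
from h import *
T=uncrop([[205,150],[453,190],[410,402],[157,360]],410,205,10)
S=uncrop([[157,462],[88,350],[205,340],[286,430]],180,130,6)
X=[]
for a,b in zip(S,T):
    p,e=two(a,b);X.append(p);print(p.round(4),round(e,4))
X=np.array(X)
print('sides',[np.linalg.norm(X[i]-X[(i+1)%4]).round(4) for i in range(4)],'c',X.mean(0))
n=np.cross(X[2]-X[0],X[3]-X[1]);n/=np.linalg.norm(n);n*=np.sign(n[2]);print('n',n,np.degrees(np.arccos(n[2])),'az',np.degrees(np.arctan2(n[1],n[0])))
# model fit
for dims in((.066,.056),(.056,.066)):
  for az0 in(0,90,180,270):
    L=np.array([[-1,-1],[1,-1],[1,1],[-1,1]])/2  # local u along TL->TR, v TL->BL... 
    def f(p,full=False):
        # frame: normal with lean th about az; in-plane rotation
        R=cv2.Rodrigues(np.array(p[3:6]))[0]
        P=np.array([[ -dims[0]/2,-dims[1]/2,0],[dims[0]/2,-dims[1]/2,0],[dims[0]/2,dims[1]/2,0],[-dims[0]/2,dims[1]/2,0]])@R.T+p[:3]
        return np.r_[(proj('top',P)-T).ravel(),(proj('scene',P)-S).ravel()]
    u=X[1]-X[0];u/=np.linalg.norm(u);v=np.cross(-n,u)  # local z = -n? TL->TR x TL->BL points down
    R0=np.stack([u,v,-n],1)
    r=least_squares(f,np.r_[X.mean(0),cv2.Rodrigues(R0)[0].ravel()])
    R=cv2.Rodrigues(r.x[3:])[0];nn=-R[:,2];print(dims,r.x[:3].round(4),nn.round(3),np.degrees(np.arccos(nn[2])).round(1),np.degrees(np.arctan2(nn[1],nn[0])).round(1),'u az',np.degrees(np.arctan2(R[1,0],R[0,0])).round(1),'cost',r.cost.round(2));break
# mat and reader
M=uncrop([[120,182],[388,135],[443,400],[182,455]],385,260,8)
m=np.array([onz('top',q,.003) for q in M]);print('mat sq',m.round(4),m.mean(0))
M2=uncrop([[60,137],[432,70],[506,445],[130,520]],385,260,8)
m=np.array([onz('top',q,.003) for q in M2]);print('mat',m.round(4),m.mean(0))
H=uncrop([[262,210],[228,355],[362,388]],385,260,8)
h=np.array([onz('top',q,.035) for q in H]);print('head corners',h.round(4), 'c',(h[0]+h[2])/2, np.linalg.norm(h[0]-h[1]),np.linalg.norm(h[1]-h[2]))
d=h[0]-h[1];print('edge az',np.degrees(np.arctan2(d[1],d[0])));d=h[2]-h[1];print('edge az',np.degrees(np.arctan2(d[1],d[0])))
```

```text
[ 0.6424 -0.3035  0.047 ] 0.0022
[ 0.6299 -0.3649  0.0596] 0.0014
[ 0.5784 -0.36    0.0277] 0.0027
[ 0.588  -0.2921  0.0302] 0.0021
sides [np.float64(0.0639), np.float64(0.0608), np.float64(0.0686), np.float64(0.0581)] c [ 0.60968549 -0.33013158  0.04110812]
n [-0.39602402  0.13849189  0.90773618] 24.805640633102747 az 160.72497270095724
(0.066, 0.056) [ 0.6097 -0.3301  0.0414] [-0.364  0.115  0.924] 22.4 162.4 u az -100.3 cost 3.34
(0.056, 0.066) [ 0.6096 -0.3299  0.0412] [-0.506  0.264  0.821] 34.8 152.4 u az -100.1 cost 13.59
mat sq [[ 0.4805 -0.2293  0.003 ]
 [ 0.4973 -0.3189  0.003 ]
 [ 0.4102 -0.3371  0.003 ]
 [ 0.3913 -0.2502  0.003 ]] [ 0.44481753 -0.2838926   0.003     ]
mat [[ 0.4949 -0.2094  0.003 ]
 [ 0.5192 -0.3339  0.003 ]
 [ 0.3955 -0.3583  0.003 ]
 [ 0.37   -0.2332  0.003 ]] [ 0.44490126 -0.28368654  0.003     ]
head corners [[ 0.4697 -0.2706  0.035 ]
 [ 0.423  -0.2596  0.035 ]
 [ 0.4129 -0.3033  0.035 ]] c [ 0.44130404 -0.28696188  0.035     ] 0.04804663710565212 0.04487545896652491
edge az -13.272576890860185
edge az -103.0293752210914
```

The tag centre is at (0.610, -0.330, about 0.04), with its normal leaning about 24° towards azimuth 165–168°. The reader is at (0.441, -0.287) with sides at -13.3°, and the mat centre is (0.445, -0.284). I'll turn the tool to yaw 76.7 so the tilt is about tool x, then approach.

```bash
python3 -m crank '[[[0,0,0],[0,0,-0.146],-1],[[0,0,0],[0,0,-0.146],-1],[[0,0,0],[0,0,-0.146],-1],[[0,0,0],[0,0,-0.146],-1],[[0,0,0],[0,0,-0.146],-1],[[0,0,0],[0,0,-0.146],-1],[[0,0,0],[0,0,-0.146],-1],[[0,0,0],[0,0,-0.146],-1],[[0,0,0],[0,0,-0.148],-1],[[0,0,0],[0,0,0],-1]]'
python3 -c "
from h import *
plan(.4413,-.287,.36,76.7)"
```

```text
time: 35.55
tool_pos: [0.6355, 0.0182, 0.3752]
orientation: [-180.0, 0.0, 76.7]
wrist_force: [-0.3, -0.5, -0.0]
finger_gap: 0.0851
t 35.55 pos [0.6355 0.0182 0.3752] rpy [-1.7997e+02  2.0000e-02  7.6690e+01] gap 0.0851 F [-0.3 -0.5 -0. ]
rz total -0.000 rad; then tx -0.3417 ty -0.1188 tz 0.0152
```

```bash
python3 -m crank '[[[-0.034,-0.012,0],[0,0,0],-1],[[-0.034,-0.012,0],[0,0,0],-1],[[-0.034,-0.012,0],[0,0,0],-1],[[-0.034,-0.012,0],[0,0,0],-1],[[-0.034,-0.012,0],[0,0,0],-1],[[-0.034,-0.012,0],[0,0,0],-1],[[-0.034,-0.012,0],[0,0,0],-1],[[-0.034,-0.012,0],[0,0,0],-1],[[-0.034,-0.012,0],[0,0,0],-1],[[-0.034,-0.011,0],[0,0,0],-1]]'
python3 -m crank '[[[0,0,0],[0,0,0],-1],[[0,0,0],[0,0,0],-1]]'
python3 - <<'E'
from h import *
plan(.4413,-.287,.243,76.7)
save('scene','s10.png');save('top','t10.png')
s=cv2.imread('pics/s10.png');cv2.imwrite('pics/c23.png',cv2.resize(s[90:230,190:340],None,fx=5,fy=4.2,interpolation=cv2.INTER_CUBIC))
E
```

```text
time: 36.55
tool_pos: [0.4398, -0.2856, 0.3756]
orientation: [-180.0, 0.0, 76.3]
wrist_force: [0.6, -0.2, -0.1]
finger_gap: 0.0852
time: 36.75
tool_pos: [0.4406, -0.2848, 0.3756]
orientation: [-180.0, -0.0, 76.3]
wrist_force: [-0.3, 0.3, -0.6]
finger_gap: 0.0852
t 36.75 pos [ 0.4406 -0.2848  0.3756] rpy [-1.7999e+02 -1.0000e-02  7.6310e+01] gap 0.0852 F [-0.3  0.3 -0.6]
rz total -0.007 rad; then tx -0.0020 ty 0.0012 tz 0.1326
```

View pics/c23.png

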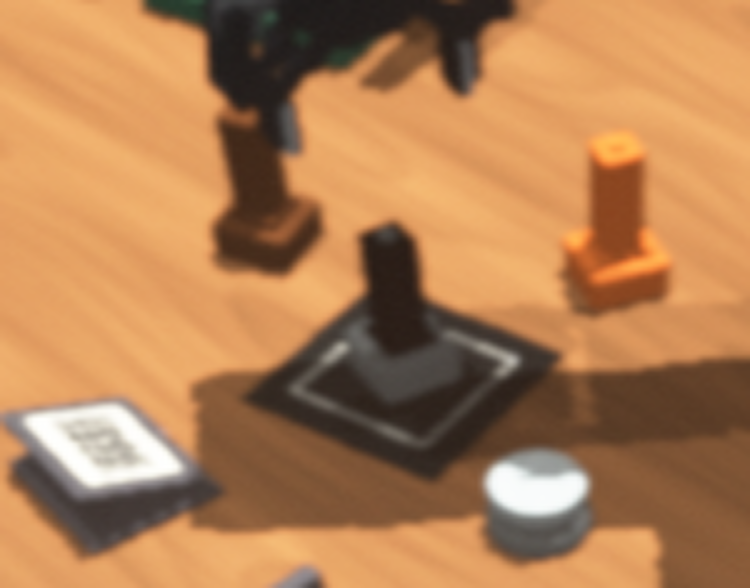

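View pics/t10.png

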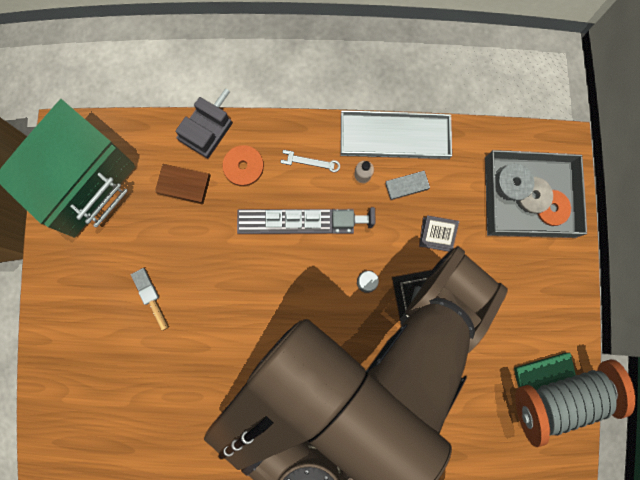

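Run:
```python
from h import *
p=np.array([(387+.5)/5-.5+190,(233+.5)/4.2-.5+90])
print('stem top scene',p,onz('scene',p,.123))
q=np.array([(395+.5)/5-.5+190,(402+.5)/4.2-.5+90]);print('head near-bottom corner',onz('scene',q,.003))
c=np.array([.4413,-.287]);a=np.radians(-13.3)
u=np.array([np.cos(a),np.sin(a)]);v=np.array([-u[1],u[0]])
for z in(.003,.035):
  print(z,[ (((proj('scene',[[*(c+.025*i*u+.025*j*v),z]])[0]-[190,90]+.5)*[5,4.2]).round()) for i in(-1,1) for j in(-1,1)])
m=np.array([.4449,-.2838]);a=np.radians(13);u=np.array([np.cos(a),np.sin(a)]);v=np.array([-u[1],u[0]])
print('sq',[ (((proj('scene',[[*(m+.045*i*u+.045*j*v),.003]])[0]-[190,90]+.5)*[5,4.2]).round()) for i in(-1,1) for j in(-1,1)])
```

```text
stem top scene [267.        145.0952381] [ 0.43619109 -0.29127109  0.123     ]
head near-bottom corner [ 0.46098366 -0.27291844  0.003     ]
0.003 [array([420., 337.]), array([466., 384.]), array([343., 367.]), array([387., 415.])]
0.035 [array([416., 303.]), array([463., 350.]), array([337., 333.]), array([382., 382.])]
sq [array([381., 313.]), array([515., 363.]), array([289., 399.]), array([426., 452.])]
```

The reader hasn't moved: its head and the square keep the same relation as before. Descending and gripping.

```bash
python3 -m crank '[[[-0.002,0.001,0.03],[0,0,-0.007],-1],[[0,0,0.04],[0,0,0],-1],[[0,0,0.035],[0,0,0],-1],[[0,0,0.02],[0,0,0],-1],[[0,0,0.007],[0,0,0],-1],[[0,0,0],[0,0,0],-1],[[0,0,0],[0,0,0],-1]]'
python3 -m crank '[[[0,0,0],[0,0,0],0.2],[[0,0,0],[0,0,0],0.2],[[0,0,0],[0,0,0],0.3],[[0,0,0],[0,0,0],0.5],[[0,0,0],[0,0,0],0.5],[[0,0,0],[0,0,0],0.6],[[0,0,0],[0,0,0],0.6],[[0,0,0],[0,0,0],1],[[0,0,0],[0,0,0],1],[[0,0,0],[0,0,0],1]]' 40
```

```text
time: 37.55
tool_pos: [0.4422, -0.2859, 0.2446]
orientation: [179.9, 0.0, 77.1]
wrist_force: [1.6, -0.3, -0.5]
finger_gap: 0.0854
time: 38.55
tool_pos: [0.4417, -0.2861, 0.244]
orientation: [180.0, 0.0, 77.0]
wrist_force: [-1.9, 0.6, 7.0]
finger_gap: 0.0255
```

```bash
python3 -m crank '[[[0,0,-0.01],[0,0,0],1],[[0,0,-0.02],[0,0,0],1],[[0,0,-0.03],[0,0,0],1],[[0,0,-0.03],[0,0,0],1],[[0,0,0],[0,0,0],1],[[0,0,0],[0,0,0],1]]' 60
python3 -c "
from h import *
plan(.4795,-.300,.332,77)"
```

```text
time: 39.15
tool_pos: [0.4415, -0.2859, 0.3341]
orientation: [180.0, 0.0, 77.0]
wrist_force: [0.5, 0.4, -2.8]
finger_gap: 0.0256
t 39.15 pos [ 0.4415 -0.2859  0.3341] rpy [1.7995e+02 3.0000e-02 7.7050e+01] gap 0.0256 F [ 0.5  0.4 -2.8]
rz total 0.001 rad; then tx -0.0052 ty 0.0402 tz 0.0021
```

```bash
python3 -m crank '[[[-0.002,0.01,0],[0,0,0],1],[[-0.001,0.01,0],[0,0,0],1],[[-0.001,0.01,0],[0,0,0],1],[[-0.001,0.01,0],[0,0,0],1],[[0,0,0],[-0.07,0,0],1],[[0,0,0],[-0.07,0,0],1],[[0,0,0],[-0.07,0,0],1],[[0,0,0],[-0.07,0,0],1],[[0,0,0],[-0.07,0,0],1],[[0,0,0],[-0.07,0,0],1]]'
python3 -m crank '[[[0,0,0],[-0.01,0,0],1],[[0,0,0],[0,0,0],1],[[0,0,0],[0,0,0],1],[[0,0,0],[0,0,0],1]]'
python3 - <<'E'
from h import *
from scipy.spatial.transform import Rotation as Ro
s=readout.sense();R=Ro.from_euler('xyz',s['orientation'],degrees=True).as_matrix()
w=s['tool_pos']+R[:,2]*.241; d=np.array([.6097,-.330,.0400])-w
print('tool z',R[:,2],'window',w,'tag in tool',R.T@d)
n=np.array([-.413,.088,.906]);print('ang',np.arccos(-R[:,2]@n))
save('scene','s11.png');save('top','t11.png')
a=cv2.imread('pics/s11.png');cv2.imwrite('pics/c24.png',cv2.resize(a[110:240,170:320],None,fx=5,fy=4.6,interpolation=cv2.INTER_CUBIC))
E
```

```text
time: 40.15
tool_pos: [0.4802, -0.3001, 0.3333]
orientation: [155.8, 0.0, 77.1]
wrist_force: [0.5, 0.1, -1.2]
finger_gap: 0.0253
time: 40.55
tool_pos: [0.4797, -0.2999, 0.3336]
orientation: [155.4, -0.0, 77.1]
wrist_force: [-0.2, -0.3, -2.5]
finger_gap: 0.0248
tool z [ 0.40544827 -0.09300603 -0.90937428] window [ 0.57746082 -0.32233318  0.11447154] tag in tool [-0.00026475 -0.00084441  0.08150688]
ang 0.030733516650566242
```

View pics/c24.png

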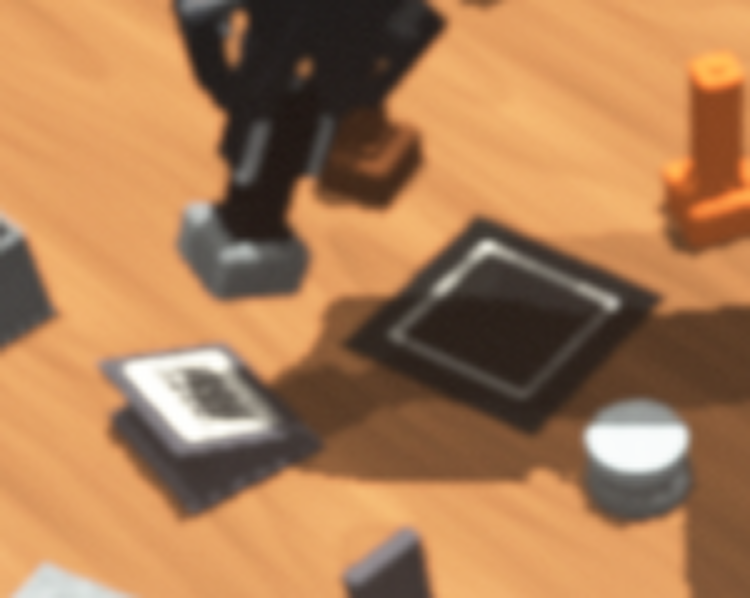

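View pics/t11.png

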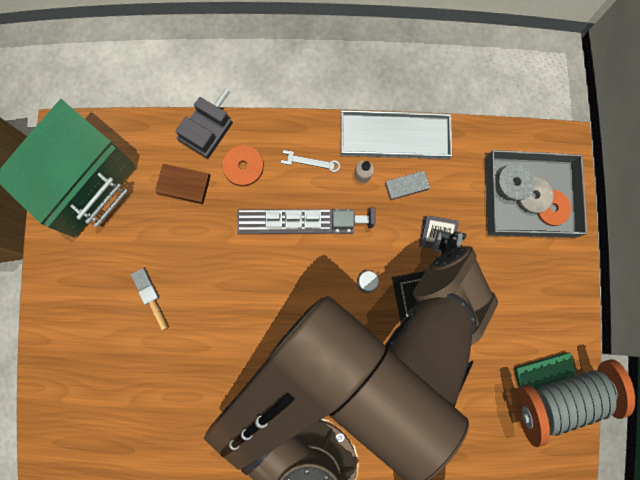

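Run:
```python
from h import *
from scipy.spatial.transform import Rotation as Ro
s=readout.sense();R=Ro.from_euler('xyz',s['orientation'],degrees=True).as_matrix();w=s['tool_pos']+R[:,2]*.241
P=np.array([[i*.025,j*.025,-k*.032] for k in(0,1) for i in(-1,1) for j in(-1,1)])@R.T+w
print(((proj('scene',P)-[170,110]+.5)*[5,4.6]).round())
print('tag c',((proj('scene',[[.6097,-.33,.04]])-[170,110]+.5)*[5,4.6]).round())
```

```text
[[258. 249.]
 [168. 256.]
 [304. 305.]
 [213. 314.]
 [273. 201.]
 [181. 206.]
 [320. 257.]
 [227. 264.]]
tag c [[204. 396.]]
```

```bash
python3 -m crank '[[[0,0,0],[0,0,0],1],[[0,0,0],[0,0,0],1],[[0,0,0],[0,0,0],1],[[0,0,0],[0,0,0],1],[[0,0,0],[0,0,0],1],[[0,0,0],[0,0,0],1],[[0,0,0],[0,0,0],1],[[0,0,0],[0,0,0],1],[[0,0,0],[0,0,0],1],[[0,0,0],[0,0,0],1]]'
python3 -m crank '[[[0,0,0],[0,0,0],1],[[0,0,0],[0,0,0],1],[[0,0,0],[0,0,0],1],[[0,0,0],[0,0,0],1],[[0,0,0],[0,0,0],1],[[0,0,0],[0,0,0],1],[[0,0,0],[0,0,0],1],[[0,0,0],[0,0,0],1],[[0,0,0],[0,0,0],1],[[0,0,0],[0,0,0],1]]'
```

```text
time: 41.65
tool_pos: [0.4796, -0.2999, 0.3337]
orientation: [155.4, 0.0, 77.1]
wrist_force: [-0.5, 0.1, -1.8]
finger_gap: 0.0254
time: 42.65
tool_pos: [0.4796, -0.2999, 0.3337]
orientation: [155.4, 0.0, 77.1]
wrist_force: [0.5, 1.3, -2.2]
finger_gap: 0.0256
```

Held for over 2 s. The tool lines up to within 1 mm and 0.03 rad of the measured tag axis, and the head is where predicted in the picture. Now I'll stand the reader back.

```bash
python3 -m crank '[[[0,0,0],[0.07,0,0],1],[[0,0,0],[0.07,0,0],1],[[0,0,0],[0.07,0,0],1],[[0,0,0],[0.07,0,0],1],[[0,0,0],[0.07,0,0],1],[[0,0,0],[0.07,0,0],1],[[0,0,0],[0.01,0,0],1],[[0,0,0],[0,0,0],1],[[0,0,0],[0,0,0],1]]'
python3 - <<'E'
from h import *
plan(.445,-.283,.246,77)
E
```

```text
time: 43.55
tool_pos: [0.4796, -0.2999, 0.3337]
orientation: [179.9, -0.0, 77.0]
wrist_force: [0.1, -0.6, -1.6]
finger_gap: 0.026
t 43.55 pos [ 0.4796 -0.2999  0.3337] rpy [179.9   -0.    77.05] gap 0.026 F [ 0.1 -0.6 -1.6]
rz total 0.001 rad; then tx 0.0087 ty -0.0375 tz 0.0877
```

```bash
python3 -m crank '[[[0.003,-0.01,0],[0,0,0],1],[[0.002,-0.01,0],[0,0,0],1],[[0.002,-0.01,0],[0,0,0],1],[[0.002,-0.008,0],[0,0,0],1],[[0,0,0.03],[0,0,0],1],[[0,0,0.03],[0,0,0],1],[[0,0,0.02],[0,0,0],1],[[0,0,0.006],[0,0,0],1],[[0,0,0],[0,0,0],1],[[0,0,0],[0,0,0],1]]'
python3 -c "
from h import *
plan(.445,-.283,.244,77)
save('scene','s12.png')
a=cv2.imread('pics/s12.png');cv2.imwrite('pics/c25.png',cv2.resize(a[110:220,210:310],None,fx=6,fy=5.4,interpolation=cv2.INTER_CUBIC))
"
```

```text
time: 44.55
tool_pos: [0.4446, -0.2827, 0.2486]
orientation: [179.9, 0.0, 77.1]
wrist_force: [0.8, 0.5, -1.4]
finger_gap: 0.0254
t 44.55 pos [ 0.4446 -0.2827  0.2486] rpy [1.7993e+02 4.0000e-02 7.7050e+01] gap 0.0254 F [ 0.8  0.5 -1.4]
rz total 0.001 rad; then tx -0.0002 ty 0.0004 tz 0.0046
```

View pics/c25.png

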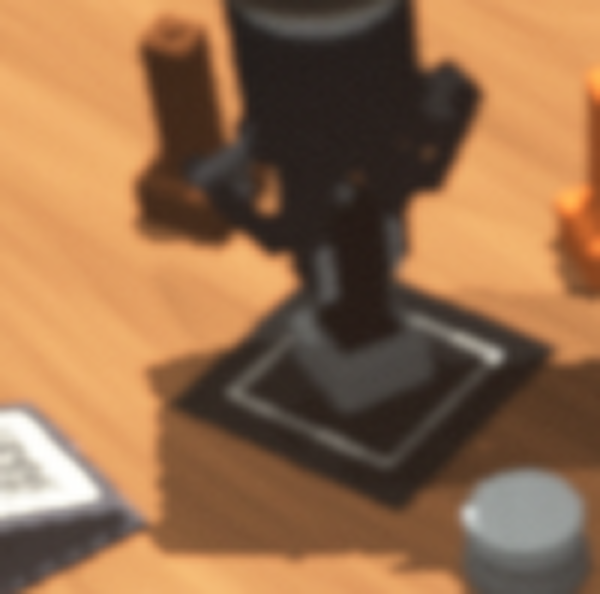

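The reader is upright over the square with about 4 mm left to go down.

```bash
python3 -m crank '[[[0,0,0.002],[0,0,0],1],[[0,0,0.0015],[0,0,0],1],[[0,0,0],[0,0,0],1],[[0,0,0],[0,0,0],1]]'
python3 -m crank '[[[0,0,0.001],[0,0,0],1],[[0,0,0],[0,0,0],1],[[0,0,0],[0,0,0],1]]'
```

```text
time: 45.0
tool_pos: [0.4446, -0.2826, 0.2443]
orientation: [180.0, 0.0, 77.1]
wrist_force: [0.9, 0.2, -2.2]
finger_gap: 0.0255
time: 45.3
tool_pos: [0.4445, -0.2826, 0.244]
orientation: [180.0, 0.0, 77.1]
wrist_force: [-3.0, 2.7, 9.0]
finger_gap: 0.0255
```

```bash
python3 -m crank '[[[0,0,0],[0,0,0],0.3],[[0,0,0],[0,0,0],0.2],[[0,0,0],[0,0,0],0],[[0,0,0],[0,0,0],-0.5],[[0,0,0],[0,0,0],-1],[[0,0,0],[0,0,0],-1],[[0,0,0],[0,0,0],-1],[[0,0,-0.02],[0,0,0],-1],[[0,0,-0.03],[0,0,0],-1],[[0,0,-0.04],[0,0,0],-1]]'
python3 -m crank '[[[0,0,-0.04],[0,0,0],-1],[[0.035,0,0],[0,0,0],-1],[[0.035,0,0],[0,0,0],-1],[[0.035,0,0],[0,0,0],-1],[[0.035,0,0],[0,0,0],-1],[[0.035,0,0],[0,0,0],-1],[[0.035,0,0],[0,0,0],-1],[[0.035,0,0],[0,0,0],-1],[[0,0,0],[0,0,0],-1],[[0,0,0],[0,0,0],-1]]'
python3 -m crank '[[[0.035,0,0],[0,0,0],-1],[[0.035,0,0],[0,0,0],-1],[[0.035,0,0],[0,0,0],-1],[[0.035,0,0],[0,0,0],-1],[[0,0,0],[0,0,0],-1],[[0,0,0],[0,0,0],-1]]'
python3 - <<'E'
from h import *
save('scene','s13.png');save('top','t13.png')
a=cv2.imread('pics/s13.png');cv2.imwrite('pics/c26.png',cv2.resize(a[110:360,180:400],None,fx=2.6,fy=2.4,interpolation=cv2.INTER_CUBIC))
a=cv2.imread('pics/t13.png');cv2.imwrite('pics/c27.png',cv2.resize(a[190:340,230:470],None,fx=3.3,fy=3.3,interpolation=cv2.INTER_CUBIC))
E
```

```text
time: 46.3
tool_pos: [0.4444, -0.2825, 0.3331]
orientation: [-179.8, -0.1, 77.0]
wrist_force: [0.1, 0.1, 0.4]
finger_gap: 0.0853
time: 47.3
tool_pos: [0.4994, -0.0433, 0.3731]
orientation: [-180.0, 0.0, 77.2]
wrist_force: [-0.1, -1.0, -0.2]
finger_gap: 0.0851
time: 47.9
tool_pos: [0.5309, 0.0921, 0.373]
orientation: [-180.0, 0.0, 77.1]
wrist_force: [0.1, -0.6, -0.6]
finger_gap: 0.0852
```

View pics/c26.png

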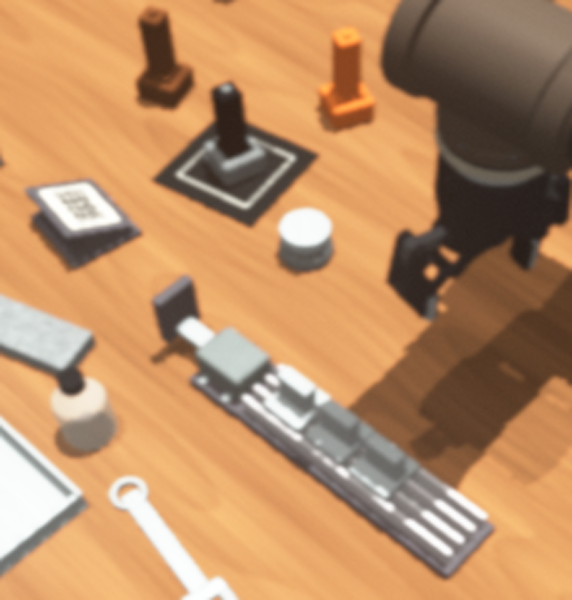

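View pics/c27.png

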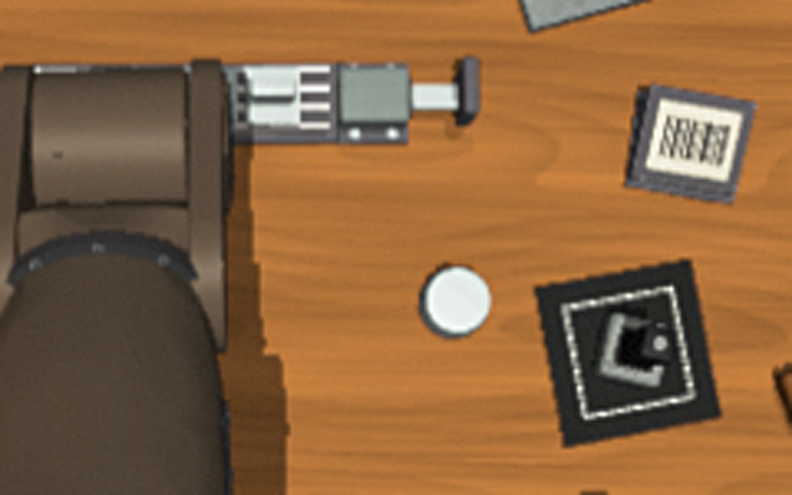

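View pics/t13.png

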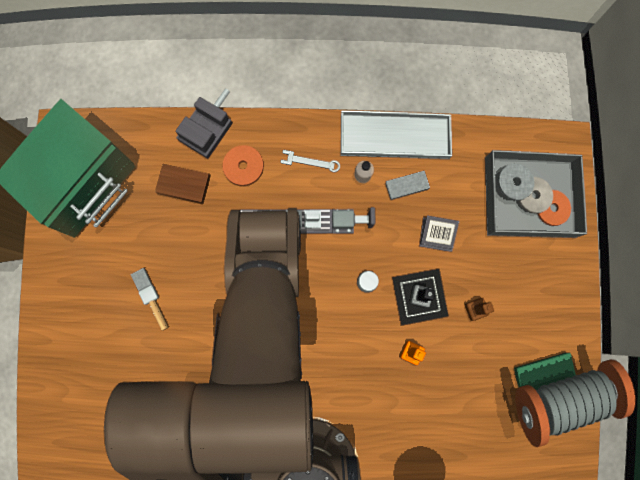

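The reader is upright in its square (top view 421,296), the cutters are level in the nest, the gauge is home and the bystanders haven't moved. Handing in.

```bash
python3 -c "
from rig import finish_job
print(finish_job())"
```

```text
the job is handed in; nothing more can be done
None
```

The job is done and handed in at about 48 s. `finish_job` gave no verdict.

- **Cutters:** There were only three on the bench. All three are in the nest, each lowered to the height where its fin tips rest on the floor, and released. The last pictures show them level. The arm hides part of the nest in the final top view, but the scene view shows all three.
- **Gauge:** I pulled it about 29 mm by tool travel (29.4 mm) and by spring force (12.3 N), held it just over 2 s, and returned it home. I never saw the white band itself, because the housing edge blocked the scene view and the arm blocked the top view. The pull therefore rests on travel and force alone.
- **Reader:** By the measured tool pose and my tag fit, I held it about 81 mm from the tag, within about 1 mm of its middle and 0.03 rad of square. That hold lasted more than 2 s. It now stands upright inside the marked square, released, and the final pictures show the other things on the bench where they were.

**Disagreements:** The two cameras differed by 2–3 mm on the nest position, and measured heights came out 3–6 mm high. Cutter C needed a second grip because my first approach was 15 mm too high.

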